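Unlatch the slide case and read its label

TASK

On the sloping stand is a latched slide case: gently swing its steel latch lever down to its stop, then raise the lid by its bar handle all the way back to its stop and leave it open. Then take the label reader from its pad and hold it steady for two seconds just above the label inside the case, centred on it and square to it, and at last set the reader gently back, upright, on the middle of its pad. Leave the other things on the bench where they are.

Things in the scene. Friction and masses are not known exactly. Their poses are not given: they have to be found in the camera images.
- case: Grey plastic slide case, 150 mm (its x) by 240 (y), walls 62 high, 6 thick, fixed on a stand that slopes it 0.5 rad, near side low. Origin: centre of its underside, 85 mm above the bench; x up the slope away from the robot, y left along the case, z square to the lid, up and leaning to the robot. In mm here: shut lid z 62 to 72, x -75 to 75; latch pivot (-90,-70,20); lid hinge line x 75, z 62.
- latch (a joint): Angle of the latch lever, rad: 0 shut (square to the lid, starts at 0 to 0.08), 1.2 at its stop. It turns about the case's y axis through the pivot, its tip going outwards, to the robot, and down. Its claw holds the lid shut until about 0.3. Stiff pivot, 0.22 N m (2 to 3 N at the tip): it stays where it is left.
- lever: The steel latch lever on the case's front wall, near its right end: plate 36 mm wide, 8 thick. Origin on the pivot axis; z along the lever to its free end at 100 mm (48 mm above the lid when shut), x to the lid side. Claw: tab 30 wide at z 53 to 62 mm, reaching x = 30 over the lid. Push it from the lid side, above the claw, with closed fingers; over 60 N from the fingers spoils it: stop on force.
- latch_tip (a point): Middle of the free end of the latch lever, 100 mm from the pivot.
- lid (a joint): Angle of the lid, rad: 0 shut, 1.83 at its stop. It turns about the hinge on the case's far long edge, its near edge going up and over away from the robot. Plain grey plate 150 x 240 x 10 mm, 0.25 kg, on a stiff hinge (0.32 N m): it stays at any angle.
- lid_hinge (a point): Middle of the lid's hinge line, at the underside of the lid's far edge.
- lid_bar (a point): Middle of the lid's bar handle: round steel bar 12 mm thick, 120 mm long along the case's y, on two end posts; its axis is 40 mm above the lid's top, 120 mm from the hinge line along the lid (50 above its underside), 30 mm in from the lid's near edge; this point lies 30 mm left of the case's middle. Pinched across, the bar can turn between the fingers as the lid swings.
- label (a point): Centre of the white striped label card (45 x 70 mm) on the white tray inside the case, seen only with the lid open; 26 mm above the case's underside, 36 mm below its rim. Axes as the case: z is square to the label.
- reader: Label reader standing on its square hood: grey hood 56 x 56 mm, 30 high, neck to 48, then a white grip 40 (its x) by 26 (y) up to 160 mm; 0.14 to 0.28 kg. Origin: centre of the hood's underside, the window; z up the grip; it looks along -z. It reads with the window 15 to 55 mm from the label along the label's z (35 is best), within 15 mm sideways in x and in y, square within 0.15 rad, held still.
- pad: The reader's flat black rubber pad, 120 x 120 mm, 6 mm thick, fixed to the bench, with a low grey plug block at its far edge. Origin: centre of its underside, on the bench. The reader stands on its middle.
- dishes: Bystander: two stacked round dishes, 92 mm across, 28 mm high. Origin under its centre.
- slidebox: Bystander: shut black slide box, 122 x 87 x 38 mm. Origin under its centre.
- jar: Bystander: jar, 72 mm across, 90 mm high. Origin under its centre.
- bottle: Bystander: white bottle, 68 mm across, 170 mm high. Origin under its centre.
- mug: Bystander: white mug, 76 mm across, 90 mm high, handle at its +y. Origin under its centre.
- rack: Bystander: white block of four capped tubes, 110 (x) x 55 x 57 mm high. Origin under its centre.
- notebook: Bystander: blue notebook, 150 (x) x 210 x 14 mm. Origin under its centre.
There are look-alikes about, which are no part of the job. Leave any green or pink look-alike of the reader alone.

How it is judged:
On the way, in this order (a step that is already met when the one before it is completed fails the run):
1. the latch lever is swung down, to within 0.2 rad of its stop (value of joint latch above 1 rad), for 0.2 s.
2. the lid is open to at least 1.6 rad (value of joint latch above 1 rad and value of joint lid above 1.6 rad), for 0.2 s.
3. the reader is held still over the label for 1 s: window 15 to 55 mm from it along its normal, within 15 mm sideways each way, within 0.15 rad of square (all of step 2 and z of reader in the frame of label between 0.015 and 0.055 m and x of reader in the frame of label between -0.015 and 0.015 m and y of reader in the frame of label between -0.015 and 0.015 m and angle between the z axis of reader and the z axis of label, either way round below 0.15 rad and linear speed of reader below 0.03 m/s and angular speed of reader below 0.25 rad/s), for 1 s.
At the end, for the whole second after the job is handed in: The latch is down past 1.0 rad, the lid stays open past 1.6 rad, and the reader stands upright (within 0.1 rad), released and at rest on its pad, its middle within 30 mm of the pad's middle (all of step 2 and horizontal distance between reader and pad below 0.03 m and height (world z) of reader below 0.012 m and angle between reader's own z axis and vertical below 0.1 rad and linear speed of reader below 0.02 m/s and contact force between the fingers and reader below 0.1 N); the robot touches nothing.
It fails at once if the lid is forced up (past 0.12 rad) while the latch is still over it (below 0.3 rad) (value of joint lid above 0.12 rad and value of joint latch below 0.3 rad).
It fails at once if the latch lever is pressed or squeezed by the fingers with more than 60 N (contact force between the fingers and lever above 60 N).
It fails at once if the reader is banged down on its pad (more than 60 N) (contact force between reader and pad above 60 N).
It fails at once if the reader is dropped: let go with its hood more than 10 mm above the pad (height (world z) of reader above 0.016 m and contact force between the fingers and reader below 0.05 N).
It fails at once if a bystander is moved by more than 30 mm (distance of any of dishes, slidebox, jar, bottle, mug, rack, notebook from where it was at the start of the episode above 0.03 m).
It also fails if it takes over 72 s, if anything falls off the work surface, if the arm or the gripper's body presses on something with over 40 N, if the wrist force passes 120 N, or if a joint passes its speed limit or range.

ROBOT

A 6-joint arm with a two-finger parallel gripper is mounted at the origin on the work surface. World frame = base frame: x ahead of the robot, y to its left, z up, the work surface at z = 0. Lengths are in m, angles in rad, forces in N, time in s.
With the tool pointing down it reaches from about 0.375 to 0.975 m from the base axis. Payload 3.8 kg.
Tool frame: the origin (TCP) lies midway between the tips of the shut fingers; the grasp point (between the pads) lies 19 mm behind it; x points along the fingers, z is the direction in which the jaws open and shut, and the axes are right-handed (so a half turn about x gives the same grasp; the last joint's range is limited). The gripper opens to 85 mm and grips with 20 to 120 N. Pads are 22 mm wide; open, the fingers measure 114 mm over their backs; the gripper's body (76 mm by 85 mm) begins 54 mm behind the grasp point. The pads swing forward as they close: fully open they stand 13 mm farther back than shut.
Start: joints at [-1.303, 0.264, 1.604, -0, 1.274, -0.037], TCP at [0.203, -0.644, 0.231] pointing down, gripper open.
Joint ranges: [-2.63, 2.63], [-0.94, 2.18], [0.31, 2.57], [-1.31, 4.45], [0, 2.66], [-2.55, 2.55]. Speed limits (rad/s): [2.57, 2.57, 3.14, 3.14, 3.14, 3.14].

INTERFACE

Orientations are given as a rotation vector (axis times angle).
In Python, from workcell import * gives the robot as it stands. The module is installed in compiled form; this text tells all that it offers.
- The arm moves only by the tool carry_out, never from a script. Its arguments are lists of equal length, an entry for each row: "offset": the shift along the tool's x, y, z in cm, a list of three; "delta_rot": the turn, a rotation vector about the tool's x, y, z in degrees, a list of three. A call has exactly 5 rows; each row shifts and turns the commanded pose from where the row before left it, along the tool's axes as they then stand; what a row does not reach is not made up. A row lasts 1/12 s, in which the tool goes at most 41.7 mm and 7.16 degrees, less where a joint would pass 70% of its speed; a pose out of reach is approached as far as the arm can. A call is refused whole if a number of a shift passes 4.17 or a number of a turn 7.16, either way. A call with a gripper value outside its range is refused whole. "fingers" is the opening, from -1 (shut) to 1 (fully open), set as the call begins (left out, the last holds). The fingers move at their own pace and stop on an object; "newtons" is the grip in N (left out, the last holds). Time passes only in rows, so rows that do not move let the fingers close, or fill a call up. It gives the time, the measured TCP pose, the force and the opening at its end, in the units of the state.
- read_state(): the state, without advancing time (a new reading comes with each control period).
- read_camera(name): name is "scene" or "top" or "wrist"; returns (picture, depth): 480x640x3 uint8, red, green, blue; 480x640 float32, m along the optical axis (not along the pixel's ray), 0 where there is no reading.
- get_calibration(name): a dict with "fx", "fy", "cx", "cy" (pixels), "distortion" ([k1, k2, p1, p2, k3] as OpenCV has them; the pictures are not rectified), "R" (3x3) and "t" (3): a world point X has camera coordinates R X + t; the wrist camera has in their place "mount" (4x4, takes a point from camera to tool coordinates, whose origin is the TCP and whose axes are the tool frame's). Camera axes: x right, y down, z forward; pixel columns grow to the right and rows downward; lengths in m; the calibration is good to about 2 mm. A picture is of the moment at which its call begins: read the wrist's pose just before it. get_calibration takes no time and is no camera call.
- finish_job(): hands the job in, once; it reports no verdict.
The state is a dict: "time": time; "q": joint angles; "joint_vel": joint speeds; "joint_torque": joint torques, N m; "tool_pos": TCP position; "tcp_rot": TCP orientation; "wrist_force": force on the tool from outside, world axes, zero at the start; "torque": the same for the moment, N m; "width": opening from 0.0 (shut) to 1.0 (fully open).
Only numpy, scipy, OpenCV 4.12 (cv2) and the standard library are available. Lean on these libraries where they do the work, as an engineer would, in place of code of your own. Each camera call takes 0.05 s, during which the arm holds its last target. There are 200 camera calls.

## Working session

There is one attempt and no reset: what is moved stays moved. The work goes in short steps, Python scripts to look and compute and a tool call to move; the robot and the scene stay as the last step left them, time stands still between calls to the robot, and variables do not carry over. Pictures are saved under pics/ and viewed, about 8 in all and at most 12, crops included, and the job is handed in when it is done.

Besides the shell and the picture viewer there is one more tool, called after "Emit:" by a JSON object that holds its "fn" and its "kwargs". carry_out: Moves the arm, as the interface text tells. Its arguments: {"type":"object","properties":{"offset":{"type":"array"},"delta_rot":{"type":"array"},"fingers":{"type":"number"},"newtons":{"type":"number"}},"required":["offset","delta_rot"]}

```bash
mkdir -p pics
cat > h.py <<'E'
from workcell import *
import numpy as np, cv2
from scipy.spatial.transform import Rotation as Ro
def cam(name):
    s=read_state(); im,d=read_camera(name); c=get_calibration(name)
    if 'mount' in c:
        T=np.eye(4);T[:3,:3]=Ro.from_rotvec(s['tcp_rot']).as_matrix();T[:3,3]=s['tool_pos'];M=T@np.array(c['mount'])
    else:
        M=np.eye(4);M[:3,:3]=np.array(c['R']).T;M[:3,3]=-M[:3,:3]@np.array(c['t'])
    K=np.array([[c['fx'],0,c['cx']],[0,c['fy'],c['cy']],[0,0,1]])
    return im,d,K,np.array(c['distortion'],float),M
def cloud(d,K,D,M):
    v,u=np.mgrid[:480,:640]
    n=cv2.undistortPoints(np.stack([u,v],-1).reshape(-1,1,2).astype(float),K,D).reshape(480,640,2)
    P=np.concatenate([n*d[...,None],d[...,None]],-1)
    W=P@M[:3,:3].T+M[:3,3]; W[d==0]=np.nan
    return W
def save(n,im): cv2.imwrite('pics/'+n+'.png',im[...,::-1])
E
python3 - <<'E'
from h import *
s=read_state();print({k:np.round(v,3) for k,v in s.items()})
ims=[]
for n in ['scene','top']:
    im,d,K,D,M=cam(n);np.save(n+'.npy',cloud(d,K,D,M));np.save(n+'_im.npy',im);save(n,im);print(n,M[:3,3])
E
```

```text
{'time': np.float64(0.0), 'q': array([-1.303,  0.265,  1.605, -0.   ,  1.274, -0.037]), 'joint_vel': array([-0.001, -0.001, -0.001,  0.001,  0.   , -0.002]), 'joint_torque': array([-3.0000e-03, -5.1512e+01, -3.6732e+01, -1.0000e-03,  1.3000e-02,
        0.0000e+00]), 'tool_pos': array([ 0.202, -0.643,  0.23 ]), 'tcp_rot': array([ 0.983,  1.34 , -0.981]), 'wrist_force': array([-0.041,  0.868, -0.43 ]), 'torque': array([ 0.002, -0.034, -0.016]), 'width': np.float64(1.001)}
scene [ 1.08128798 -0.62672041  1.2965944 ]
top [ 0.37466162 -0.00753843  1.22282521]
```

View pics/scene.png

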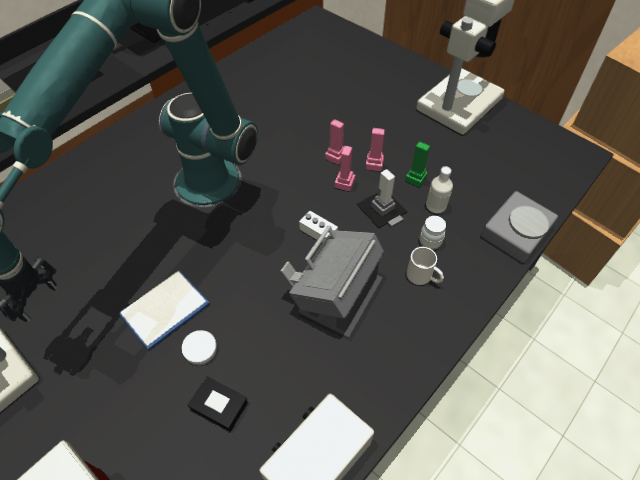

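View pics/top.png

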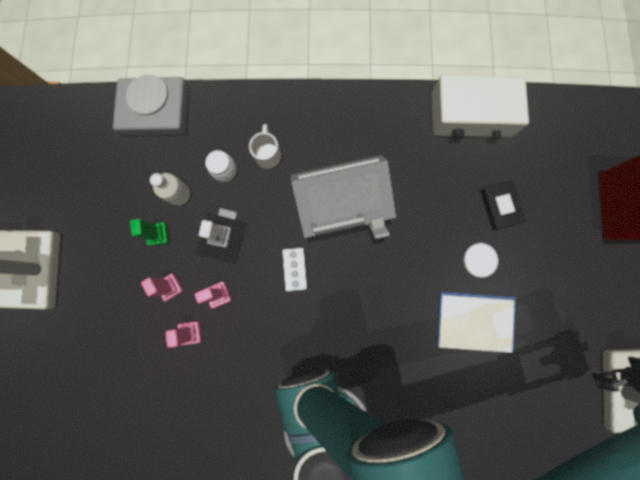

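The meant reader is the white-gripped, grey-hooded one standing on the black pad (top px (205,230)/(220,236)). The pink ones, at (160,287), (212,294) and (183,334), and the green one at (150,232) are look-alikes. The case is at (345,197), with its lever at (379,226). Next I'll measure these.

```bash
cat > m.py <<'E'
from h import *
import sys
from scipy.optimize import least_squares
W=np.load('top.npy'); im=np.load('top_im.npy')
for n,(u,v) in dict(lid=(345,190),lever=(379,222),bar=(340,222),pad=(215,255),grip=(205,230),hood=(219,237),bench=(300,340),rack=(294,270),mug=(265,150)).items():
    print(n,np.round(np.nanmedian(W[v-1:v+2,u-1:u+2].reshape(-1,3),0),3))
# lid plane
B=W[150:250,280:405].reshape(-1,3);B=B[np.isfinite(B[:,2])]
def fr(psi): return (Ro.from_euler('z',psi)*Ro.from_euler('y',-0.5)).as_matrix()
S=W[180:210,315:375].reshape(-1,3);S=S[np.isfinite(S[:,2])];c=S.mean(0);n=np.linalg.svd(S-c)[2][2];n*=np.sign(n[2])
for _ in range(3):
    k=abs((B-c)@n)<.005;L=B[k];
    c=L.mean(0);n=np.linalg.svd(L-c)[2][2];n*=np.sign(n[2])
print('normal',n,'tilt',np.arccos(n[2]),'yaw from n',np.arctan2(-n[1],-n[0]),len(L))
best=None
for psi in np.arange(-.4,.4,.01):
    q=(L)@fr(psi); x=np.percentile(q[:,0],[.7,99.3]);y=np.percentile(q[:,1],[.7,99.3])
    a=(x[1]-x[0])*(y[1]-y[0])
    if best is None or a<best[0]: best=(a,psi,x,y,np.median(q[:,2]))
a,psi,x,y,z=best;print('psi',psi,'ext',np.diff(x),np.diff(y))
R=fr(psi);O=R@np.array([x.mean(),y.mean(),z-.072]);print('origin',O)
# refine z consistency
np.savez('case.npz',R=R,O=O)
E
python3 m.py
python3 - <<'E'
from h import *
a=np.load('top_im.npy');b=np.load('scene_im.npy')
save('crop1',np.hstack([cv2.resize(a[150:260,120:420][:,:],None,fx=2.6,fy=2.6)[:, :780]]))
E
```

```text
lid [ 0.619 -0.043  0.163]
lever [ 0.547 -0.13   0.122]
bar [ 0.539 -0.03   0.165]
pad [0.468 0.316 0.005]
grip [0.517 0.3   0.165]
hood [0.511 0.29  0.069]
bench [0.237 0.074 0.001]
rack [0.426 0.089 0.047]
mug [0.773 0.183 0.004]
normal [-0.46517009 -0.10767244  0.87864864] tilt 0.49777179478576394 yaw from n 0.22746310668522515 5139
psi 0.23000000000000054 ext [0.14882839] [0.23659263]
origin [ 0.63093345 -0.03448883  0.08691573]
```

View pics/crop1.png

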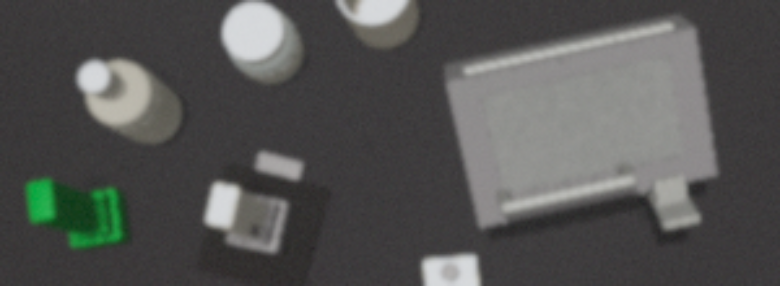

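```bash
cat > p.py <<'E'
from h import *
c=np.load('case.npz');RC=c['R'];O=c['O'].copy();O[2]=.085
PSI=.23
def cw(p): return O+RC@(np.array(p)/1000)     # case mm -> world m
def tool(xd,zd):  # tool x along xd, jaw z along zd
    x=np.array(xd,float);x/=np.linalg.norm(x);z=np.array(zd,float);z-=x*(x@z);z/=np.linalg.norm(z)
    return np.stack([x,np.cross(z,x),z],1)
H=np.array([np.cos(PSI),np.sin(PSI),0]);YC=np.array([-np.sin(PSI),np.cos(PSI),0]);DN=np.array([0,0,-1.])
def plan(way,start=None,vmax=4.0,amax=6.9,n=None):
    """way: list of (pos,R); prints calls of 5 rows"""
    s=read_state();p=np.array(s['tool_pos']);R=Ro.from_rotvec(s['tcp_rot'])
    if start: p,R=start
    rows=[]
    for tp,tR in way:
        tR=Ro.from_matrix(tR) if not isinstance(tR,Ro) else tR
        rv=(R.inv()*tR).as_rotvec(degrees=True);dist=np.linalg.norm(tp-p)*100
        k=n or max(1,int(np.ceil(max(dist/vmax,abs(rv).max()/amax))))
        for i in range(k):
            rows.append((np.round(R.inv().apply((tp-p)/(k-i))*100,2).tolist(),np.round((R.inv()*tR).as_rotvec(degrees=True)/(k-i),2).tolist()))
            p=p+R.apply(rows[-1][0])/100;R=R*Ro.from_rotvec(rows[-1][1],degrees=True)
    while len(rows)%5: rows.append(([0,0,0],[0,0,0]))
    for i in range(0,len(rows),5):
        print('offset',[r[0] for r in rows[i:i+5]],'\n   rot',[r[1] for r in rows[i:i+5]])
    print('end',np.round(p,4))
    return p,R
E
python3 - <<'E'
from p import *
W=np.load('top.npy')
s=read_state();print(Ro.from_rotvec(s['tcp_rot']).as_matrix().round(3))
print('lever meas case mm',(RC.T@(np.array([.547,-.13,.122])-O)*1000).round(),'bar',(RC.T@(np.array([.539,-.03,.165])-O)*1000).round())
B=W[205:250,360:405].reshape(-1,3);q=(B-O)@RC*1000
k=(q[:,0]<-78)&(q[:,2]>30);print('lever pts y',np.nanpercentile(q[k][:,1],[2,50,98]).round(),'z',np.nanpercentile(q[k][:,2],[2,50,98]).round(),'x',np.nanpercentile(q[k][:,0],[2,50,98]).round())
print('tip',cw([-90,-70,120]),'bar',cw([-45,30,112]))
# reader: grip top points
m=W[205:250,190:240].reshape(-1,3);
t=m[m[:,2]>.155];print('grip top',t.mean(0),cv2.minAreaRect((t[:,:2]*1000).astype(np.float32)))
S=np.load('scene.npy');m=S[165:225,360:410].reshape(-1,3);t=m[(m[:,2]>.155)&(m[:,2]<.18)];print('grip top scene',t.mean(0),len(t),cv2.minAreaRect((t[:,:2]*1000).astype(np.float32)))
for nm,C in (('top',W),('scene',S)):
    for lo,hi in((.003,.010),(.033,.04)):
        a=C.reshape(-1,3);k=(abs(a[:,0]-.5)<.13)&(abs(a[:,1]-.29)<.13)&(a[:,2]>lo)&(a[:,2]<hi)
        if k.sum()>5: print(nm,lo,k.sum(),cv2.minAreaRect((a[k][:,:2]*1000).astype(np.float32)))
# contact position path
def tcp(th,s=92,off=4):
    P=np.array([-90+s*-np.sin(th)+off*np.cos(th),-70,20+s*np.cos(th)+off*np.sin(th)]);return cw(P)+.011*H
for th in (0,.3,.6,.9,1.07,1.2): print(th,tcp(th).round(4))
A=tcp(0)+.02*H+[0,0,.08]
for sg in(1,-1):
    print('sg',sg);plan([(A,tool(DN,sg*YC))])
E
```

```text
[[-0.001  0.954  0.3  ]
 [ 0.002  0.3   -0.954]
 [-1.     0.    -0.002]]
lever meas case mm [-73. -74.  82.] bar [-39.  25. 113.]
lever pts y [-86. -67. -52.] z [ 46.  95. 123.] x [-98. -90. -79.]
tip [ 0.51397327 -0.13376748  0.14716161] bar [ 0.53336119 -0.02652335  0.1617151 ]
grip top [0.51893565 0.29828794 0.16575579] ((519.6688842773438, 299.4176940917969), (26.283185958862305, 40.12189483642578), 79.42304992675781)
grip top scene [0.52383439 0.29763253 0.16468197] 112 ((521.8858032226562, 299.5972595214844), (27.89870834350586, 41.89787292480469), 83.60771179199219)
top 0.003 2107 ((500.06475830078125, 289.7881164550781), (259.94281005859375, 258.24078369140625), 89.81285858154297)
top 0.033 117 ((498.9906311035156, 344.9174499511719), (147.62564086914062, 255.99742126464844), 89.8669204711914)
scene 0.003 1304 ((499.5396423339844, 290.29107666015625), (259.5473327636719, 259.1338806152344), 0.26599451899528503)
scene 0.033 104 ((499.033935546875, 343.66943359375), (146.58853149414062, 255.4660186767578), 88.69027709960938)
0 [ 0.5318 -0.1296  0.1421]
0.3 [ 0.5098 -0.1347  0.1
[... 1588 characters left out ...]
 0.0], [0.27, -0.01, 0.0], [0.27, -0.01, 0.0], [0.27, -0.01, 0.0], [0.27, -0.01, 0.0]]
offset [[0.05, 2.99, -2.51], [0.05, 2.98, -2.52], [0.05, 2.97, -2.53], [0.05, 2.96, -2.55], [0.05, 2.95, -2.56]] 
   rot [[0.27, -0.01, 0.0], [0.27, -0.01, 0.0], [0.27, -0.01, 0.0], [0.27, -0.0, 0.0], [0.27, -0.01, 0.0]]
offset [[0.06, 2.93, -2.58], [0.05, 2.92, -2.59], [0.05, 2.91, -2.6], [0.06, 2.9, -2.62], [0.05, 2.89, -2.63]] 
   rot [[0.26, -0.0, 0.0], [0.27, -0.01, 0.0], [0.26, -0.0, 0.0], [0.27, -0.01, 0.0], [0.26, -0.0, 0.0]]
offset [[0.06, 2.87, -2.64], [0, 0, 0], [0, 0, 0], [0, 0, 0], [0, 0, 0]] 
   rot [[0.27, -0.01, 0.0], [0, 0, 0], [0, 0, 0], [0, 0, 0], [0, 0, 0]]
end [ 0.5513 -0.125   0.222 ]
```

Emit:
{"fn": "carry_out", "kwargs": {"offset": [[0,3,-2.5],[0,3,-2.5],[0,3,-2.5],[0,3,-2.5],[0,3,-2.5]], "delta_rot": [[0.3,0,0],[0.3,0,0],[0.3,0,0],[0.3,0,0],[0.3,0,0]], "fingers": -1, "newtons": 40}}

```text
time: 0.52
tool_pos: [0.3102, -0.4789, 0.2306]
tcp_rot: [1.003, 1.329, -1.002]
wrist_force: [1.1, 0.4, 0.2]
width: 0.297
```

Emit:
{"fn": "carry_out", "kwargs": {"offset": [[0,3,-2.5],[0,3,-2.5],[0,3,-2.5],[0,3,-2.5],[0,3,-2.5]], "delta_rot": [[0.3,0,0],[0.3,0,0],[0.3,0,0],[0.3,0,0],[0.3,0,0]]}}

```text
time: 0.93
tool_pos: [0.4218, -0.3185, 0.2309]
tcp_rot: [1.022, 1.318, -1.022]
wrist_force: [1.4, -0.6, -0.1]
width: 0.001
```

Emit:
{"fn": "carry_out", "kwargs": {"offset": [[0,3,-2.5],[0,3,-2.5],[0,3,-2.6],[0,2.9,-2.6],[0,2.9,-2.6]], "delta_rot": [[0.3,0,0],[0.3,0,0],[0.2,0,0],[0.2,0,0],[0.2,0,0]]}}

```text
time: 1.35
tool_pos: [0.5347, -0.1586, 0.2309]
tcp_rot: [1.037, 1.31, -1.037]
wrist_force: [0.7, -0.6, -0.1]
width: 0.001
```

Run:
```python
from p import *
s=read_state();print({k:np.round(v,3) for k,v in s.items()})
def tcp(th,s=92,off=4):
    P=np.array([-90+s*-np.sin(th)+off*np.cos(th),-70,20+s*np.cos(th)+off*np.sin(th)]);return cw(P)+.011*H
T=tool(DN,-YC)
plan([(tcp(0)+.02*H+[0,0,.08],T)])
plan([(tcp(0)+.012*H,T)])
```

```text
{'time': np.float64(1.35), 'q': array([-0.333,  0.043,  1.857, -0.   ,  1.242,  1.006]), 'joint_vel': array([ 0.818,  0.26 , -0.268, -0.003, -0.001,  0.855]), 'joint_torque': array([ -3.187, -40.915, -34.861,   0.133,   0.223,  -0.881]), 'tool_pos': array([ 0.535, -0.159,  0.231]), 'tcp_rot': array([ 1.037,  1.31 , -1.037]), 'wrist_force': array([ 0.739, -0.612, -0.074]), 'torque': array([ 0.037, -0.007,  0.032]), 'width': np.float64(0.001)}
offset [[0.88, 2.39, -2.89], [0, 0, 0], [0, 0, 0], [0, 0, 0], [0, 0, 0]] 
   rot [[0.08, -0.02, 0.03], [0, 0, 0], [0, 0, 0], [0, 0, 0], [0, 0, 0]]
end [ 0.5513 -0.125   0.2221]
offset [[2.96, 0.53, -0.96], [2.96, 0.53, -0.97], [2.96, 0.53, -0.96], [0, 0, 0], [0, 0, 0]] 
   rot [[0.03, -0.01, 0.01], [0.03, -0.0, 0.01], [0.02, -0.01, 0.01], [0, 0, 0], [0, 0, 0]]
end [ 0.5435 -0.1269  0.1421]
```

Emit:
{"fn": "carry_out", "kwargs": {"offset": [[0,0,0],[0,0,0],[0,0,0],[0,0,0],[0,0,0]], "delta_rot": [[0,0,0],[0,0,0],[0,0,0],[0,0,0],[0,0,0]]}}

```text
time: 1.77
tool_pos: [0.5334, -0.1618, 0.2311]
tcp_rot: [1.038, 1.309, -1.039]
wrist_force: [0.1, 0.4, -0.3]
width: -0.002
```

Run:
```python
from p import *
s=read_state();print(s['tool_pos'].round(4))
def tcp(th,s=92,off=4):
    P=np.array([-90+s*-np.sin(th)+off*np.cos(th),-70,20+s*np.cos(th)+off*np.sin(th)]);return cw(P)+.011*H
T=tool(DN,-YC)
e=plan([(tcp(0)+.025*H+[0,0,.06],T)])
e=plan([(tcp(0)+.015*H,T)],start=e,vmax=2)
print('swing');th=np.array([0,.15,.3,.45,.6,.75,.9,1.0,1.07,1.15]);
plan([(tcp(t),T) for t in th],start=e,n=1)
im,d,K,D,M=cam('wrist');save('w1',im)
```

```text
[ 0.5334 -0.1618  0.2311]
offset [[1.45, 1.54, -1.59], [1.45, 1.54, -1.59], [0, 0, 0], [0, 0, 0], [0, 0, 0]] 
   rot [[-0.01, 0.0, 0.01], [-0.01, 0.0, 0.02], [0, 0, 0], [0, 0, 0], [0, 0, 0]]
end [ 0.5562 -0.1238  0.2021]
offset [[1.5, -0.25, 0.0], [1.5, -0.25, 0.0], [1.5, -0.25, 0.0], [1.5, -0.25, 0.0], [0, 0, 0]] 
   rot [[-0.0, 0.0, -0.0], [-0.0, 0.0, -0.0], [-0.0, 0.0, -0.0], [-0.0, 0.0, -0.0], [0, 0, 0]]
end [ 0.5464 -0.1261  0.1421]
swing
offset [[0.0, -1.5, 0.0], [0.7, -1.19, 0.0], [0.87, -1.07, 0.0], [1.02, -0.93, 0.0], [1.15, -0.77, 0.0]] 
   rot [[-0.0, 0.0, -0.0], [-0.0, 0.0, -0.0], [-0.0, 0.0, -0.0], [-0.0, 0.0, -0.0], [-0.0, 0.0, -0.0]]
offset [[1.25, -0.59, 0.0], [1.32, -0.39, 0.0], [0.91, -0.15, 0.0], [0.64, -0.05, 0.0], [0.74, -0.0, 0.0]] 
   rot [[-0.0, 0.0, -0.0], [-0.0, 0.0, -0.0], [-0.0, 0.0, -0.0], [-0.0, 0.0, -0.0], [-0.0, 0.0, -0.0]]
end [ 0.4818 -0.1413  0.0561]
```

View pics/w1.png

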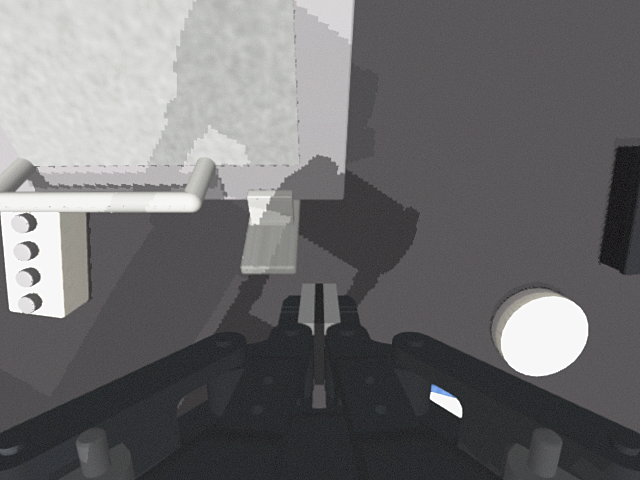

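Emit:
{"fn": "carry_out", "kwargs": {"offset": [[1.45,1.55,-1.6],[1.45,1.55,-1.6],[0,0,0],[1.5,-0.25,0],[1.5,-0.25,0]], "delta_rot": [[0,0,0],[0,0,0],[0,0,0],[0,0,0],[0,0,0]]}}

```text
time: 2.23
tool_pos: [0.5528, -0.1246, 0.1731]
tcp_rot: [1.037, 1.307, -1.036]
wrist_force: [-0.2, 0.3, -0.9]
width: 0.004
```

Emit:
{"fn": "carry_out", "kwargs": {"offset": [[1.5,-0.25,0],[1.5,-0.25,0],[0,0,0],[0,0,0],[0,0,0]], "delta_rot": [[0,0,0],[0,0,0],[0,0,0],[0,0,0],[0,0,0]]}}

```text
time: 2.65
tool_pos: [0.5478, -0.1255, 0.1434]
tcp_rot: [1.038, 1.308, -1.037]
wrist_force: [-0.1, -0.7, -0.3]
width: 0.001
```

Emit:
{"fn": "carry_out", "kwargs": {"offset": [[0.1,-0.8,0],[0,-0.8,0],[0.35,-0.6,0],[0.35,-0.6,0],[0.43,-0.54,0]], "delta_rot": [[0,0,0],[0,0,0],[0,0,0],[0,0,0],[0,0,0]]}}

```text
time: 3.07
tool_pos: [0.515, -0.1327, 0.1309]
tcp_rot: [1.037, 1.307, -1.036]
wrist_force: [-0.1, -0.5, 2.7]
width: 0.002
```

Emit:
{"fn": "carry_out", "kwargs": {"offset": [[0.43,-0.54,0],[0.51,-0.46,0],[0.51,-0.46,0],[0.57,-0.38,0],[0.57,-0.38,0]], "delta_rot": [[0,0,0],[0,0,0],[0,0,0],[0,0,0],[0,0,0]]}}

```text
time: 3.48
tool_pos: [0.4927, -0.1376, 0.1034]
tcp_rot: [1.037, 1.31, -1.037]
wrist_force: [1.3, -1.1, 2.7]
width: -0.0
```

Emit:
{"fn": "carry_out", "kwargs": {"offset": [[0.62,-0.3,0],[0.62,-0.3,0],[0.66,-0.2,0],[0.66,-0.2,0],[0,0,0]], "delta_rot": [[0,0,0],[0,0,0],[0,0,0],[0,0,0],[0,0,0]]}}

```text
time: 3.9
tool_pos: [0.4821, -0.1392, 0.0766]
tcp_rot: [1.037, 1.313, -1.038]
wrist_force: [1.1, -0.7, 0.2]
width: -0.0
```

Run:
```python
from p import *
def tcp(th,s=92,off=4):
    P=np.array([-90+s*-np.sin(th)+off*np.cos(th),-70,20+s*np.cos(th)+off*np.sin(th)]);return cw(P)+.011*H
T=tool(DN,-YC)
plan([(tcp(t),T) for t in (1.0,1.07,1.15)],n=2)
im,d,K,D,M=cam('wrist');save('w2',im)
```

```text
offset [[0.33, -0.01, 0.1], [0.34, -0.01, 0.1], [0.32, -0.03, -0.0], [0.32, -0.02, -0.0], [0.37, -0.0, -0.0]] 
   rot [[0.04, -0.05, 0.07], [0.03, -0.05, 0.06], [0.0, 0.0, 0.0], [0.0, 0.0, 0.0], [0.0, 0.0, 0.0]]
offset [[0.37, -0.01, -0.0], [0, 0, 0], [0, 0, 0], [0, 0, 0], [0, 0, 0]] 
   rot [[0.0, 0.0, 0.0], [0, 0, 0], [0, 0, 0], [0, 0, 0], [0, 0, 0]]
end [ 0.4817 -0.1414  0.0561]
```

View pics/w2.png

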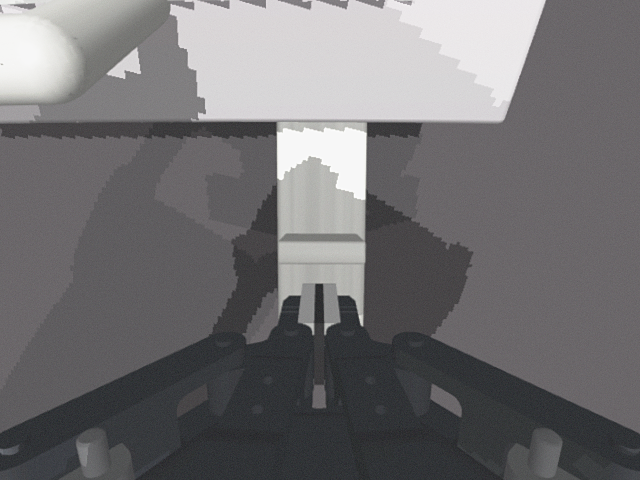

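The lever (px 280–365, 125–320) is swung part of the way and the fingers are centred on it. I'll keep going slowly and watch the force.

Emit:
{"fn": "carry_out", "kwargs": {"offset": [[0.3,0,0],[0.3,0,0],[0.3,0,0],[0.3,0,0],[0.3,0,0]], "delta_rot": [[0,0,0],[0,0,0],[0,0,0],[0,0,0],[0,0,0]]}}

```text
time: 4.37
tool_pos: [0.4832, -0.1396, 0.0632]
tcp_rot: [1.037, 1.31, -1.037]
wrist_force: [-2.2, -0.2, 2.7]
width: 0.0
```

Emit:
{"fn": "carry_out", "kwargs": {"offset": [[0.3,0,0],[0.2,0,0],[0,0,0],[0,0,0],[0,0,0]], "delta_rot": [[0,0,0],[0,0,0],[0,0,0],[0,0,0],[0,0,0]]}}

```text
time: 4.78
tool_pos: [0.4839, -0.1397, 0.0585]
tcp_rot: [1.037, 1.309, -1.037]
wrist_force: [-0.1, 0.4, -0.4]
width: -0.001
```

Emit:
{"fn": "carry_out", "kwargs": {"offset": [[0.15,0,0],[0.15,0,0],[0.15,0,0],[0.1,0,0],[0,0,0]], "delta_rot": [[0,0,0],[0,0,0],[0,0,0],[0,0,0],[0,0,0]]}}

```text
time: 5.2
tool_pos: [0.4843, -0.1398, 0.0539]
tcp_rot: [1.037, 1.309, -1.036]
wrist_force: [-0.4, 1.2, 6.3]
width: 0.0
```

Emit:
{"fn": "carry_out", "kwargs": {"offset": [[0.1,0,0],[0.1,0,0],[0,0,0],[0,0,0],[0,0,0]], "delta_rot": [[0,0,0],[0,0,0],[0,0,0],[0,0,0],[0,0,0]]}}

```text
time: 5.62
tool_pos: [0.4845, -0.1399, 0.0535]
tcp_rot: [1.037, 1.308, -1.036]
wrist_force: [-5.4, 1.3, 19.2]
width: 0.0
```

The lever is at its stop: force rose to 19 N at z = 0.0535. Now I'll retreat and go above the bar.

Run:
```python
from p import *
s=read_state();print(s['q'].round(3))
e=plan([(s['tool_pos']+np.array([-.01,0,.16]),Ro.from_rotvec(s['tcp_rot']))])
b=cw([-45,30,112]);print(b)
plan([(b+[0,0,.09],tool(DN,H))],start=e)
```

```text
[-0.331  0.127  2.127  0.     0.886  1.008]
offset [[-3.2, -0.19, -0.04], [-3.2, -0.19, -0.04], [-3.2, -0.19, -0.05], [-3.2, -0.19, -0.04], [-3.2, -0.19, -0.05]] 
   rot [[0.0, 0.0, 0.0], [0.0, 0.0, 0.0], [0.0, 0.0, 0.0], [0.0, 0.0, 0.0], [0.0, 0.0, 0.0]]
end [ 0.4745 -0.1399  0.2135]
[ 0.53336119 -0.02652335  0.1617151 ]
offset [[-0.27, 0.6, -0.69], [-0.27, 0.67, -0.62], [-0.27, 0.73, -0.54], [-0.27, 0.79, -0.46], [-0.27, 0.84, -0.37]] 
   rot [[-6.42, 0.01, -0.0], [-6.42, 0.01, -0.0], [-6.42, 0.01, -0.0], [-6.42, 0.01, -0.0], [-6.42, 0.01, -0.0]]
offset [[-0.27, 0.87, -0.27], [-0.27, 0.9, -0.17], [-0.27, 0.91, -0.07], [-0.28, 0.91, 0.03], [-0.27, 0.9, 0.14]] 
   rot [[-6.42, 0.01, -0.0], [-6.42, 0.01, -0.01], [-6.42, 0.01, -0.0], [-6.43, 0.0, -0.01], [-6.42, 0.01, -0.0]]
offset [[-0.28, 0.88, 0.23], [-0.27, 0.85, 0.33], [-0.28, 0.81, 0.43], [-0.27, 0.75, 0.51], [0, 0, 0]] 
   rot [[-6.43, 0.0, -0.01], [-6.42, 0.01, -0.0], [-6.43, 0.0, -0.01], [-6.42, 0.01, -0.0], [0, 0, 0]]
end [ 0.5333 -0.0266  0.2517]
```

Emit:
{"fn": "carry_out", "kwargs": {"offset": [[-3.2,-0.2,0],[-3.2,-0.2,0],[-3.2,-0.2,0],[-3.2,-0.2,0],[-3.2,-0.2,0]], "delta_rot": [[0,0,0],[0,0,0],[0,0,0],[0,0,0],[0,0,0]]}}

```text
time: 6.03
tool_pos: [0.4731, -0.1419, 0.212]
tcp_rot: [1.037, 1.31, -1.037]
wrist_force: [0.5, -0.8, 0.3]
width: -0.001
```

Emit:
{"fn": "carry_out", "kwargs": {"offset": [[-0.3,0.6,-0.7],[-0.3,0.7,-0.6],[-0.3,0.7,-0.5],[-0.3,0.8,-0.5],[-0.3,0.8,-0.4]], "delta_rot": [[-6.4,0,0],[-6.4,0,0],[-6.4,0,0],[-6.4,0,0],[-6.4,0,0]], "fingers": 0.1}}

```text
time: 6.45
tool_pos: [0.4943, -0.1012, 0.2257]
tcp_rot: [0.606, 1.485, -0.606]
wrist_force: [-0.4, 0.7, -0.9]
width: 0.55
```

Emit:
{"fn": "carry_out", "kwargs": {"offset": [[-0.3,0.9,-0.3],[-0.3,0.9,-0.2],[-0.3,0.9,-0.1],[-0.3,0.9,0],[-0.3,0.9,0.1]], "delta_rot": [[-6.4,0,0],[-6.4,0,0],[-6.4,0,0],[-6.4,0,0],[-6.4,0,0]]}}

```text
time: 6.87
tool_pos: [0.5142, -0.0599, 0.2405]
tcp_rot: [0.17, 1.565, -0.17]
wrist_force: [-0.0, 0.8, -0.3]
width: 0.551
```

Emit:
{"fn": "carry_out", "kwargs": {"offset": [[-0.3,0.9,0.2],[-0.3,0.8,0.3],[-0.3,0.8,0.4],[-0.3,0.7,0.5],[0,0,0]], "delta_rot": [[-6.4,0,0],[-6.4,0,0],[-6.4,0,0],[-6.4,0,0],[0,0,0]]}}

```text
time: 7.28
tool_pos: [0.531, -0.0278, 0.2531]
tcp_rot: [-0.179, 1.563, 0.18]
wrist_force: [0.1, 0.4, 1.3]
width: 0.554
```

Emit:
{"fn": "carry_out", "kwargs": {"offset": [[0,0,0],[0,0,0],[0,0,0],[0,0,0],[0,0,0]], "delta_rot": [[0,0,0],[0,0,0],[0,0,0],[0,0,0],[0,0,0]]}}

```text
time: 7.7
tool_pos: [0.53, -0.0292, 0.2528]
tcp_rot: [-0.175, 1.564, 0.175]
wrist_force: [0.8, 0.9, 0.5]
width: 0.55
```

Run:
```python
from p import *
s=read_state();print(s['q'].round(3),s['tool_pos'].round(4),s['width'])
im,d,K,D,M=cam('wrist');save('w3',im);C=cloud(d,K,D,M)
q=((C-O)@RC*1000).reshape(-1,3)
k=(q[:,2]>95)&(q[:,2]<125)&(abs(q[:,0]+45)<25)&(q[:,1]>-50)&(q[:,1]<110)
print(k.sum())
if k.sum(): print('bar pts',np.percentile(q[k],[1,50,99],axis=0).round(1))
im,d,K,D,M=cam('top');C=cloud(d,K,D,M);np.save('top2_im.npy',im)
q=((C-O)@RC*1000).reshape(-1,3)
k=(q[:,0]<-100)&(q[:,0]>-200)&(abs(q[:,1]+70)<14)&(q[:,2]>35)&(q[:,2]<75);L=q[k];print(len(L))
l=(abs(q[:,0])<60)&(abs(q[:,1]+30)<60)&(abs(q[:,2]-72)<8);print('lid z',np.median(q[l][:,2]))
```

```text
[-0.102 -0.023  1.884 -0.     1.281 -0.325] [ 0.53   -0.0292  0.2528] 0.5499249625476147
3952
bar pts [[-48.4 -29.9  96.7]
 [-40.8  40.7 114.9]
 [-37.5  96.1 117.2]]
40
lid z 73.41643343792737
```

View pics/w3.png

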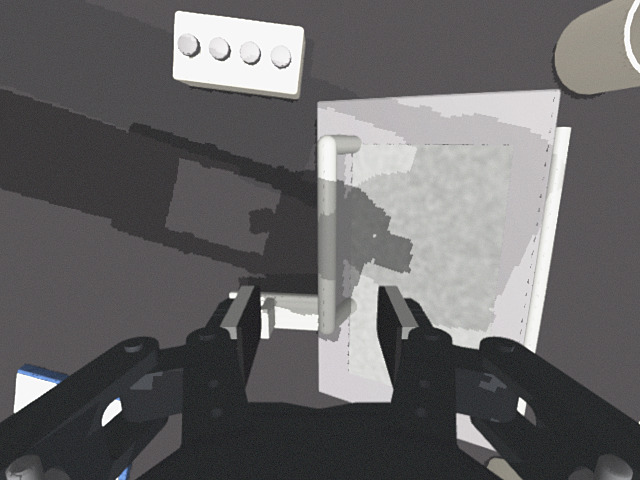

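Emit:
{"fn": "carry_out", "kwargs": {"offset": [[2.5,0,0.2],[2.5,0,0.2],[2.5,0,0],[2.0,0,0],[1.4,0,0]], "delta_rot": [[0,0,0],[0,0,0],[0,0,0],[0,0,0],[0,0,0]]}}

```text
time: 8.22
tool_pos: [0.5328, -0.0279, 0.1415]
tcp_rot: [-0.175, 1.567, 0.176]
wrist_force: [0.0, -0.3, 0.2]
width: 0.548
```

Emit:
{"fn": "carry_out", "kwargs": {"offset": [[0,0,0],[0,0,0],[0,0,0],[0,0,0],[0,0,0]], "delta_rot": [[0,0,0],[0,0,0],[0,0,0],[0,0,0],[0,0,0]], "fingers": -1, "newtons": 30}}

```text
time: 8.63
tool_pos: [0.535, -0.0281, 0.1452]
tcp_rot: [-0.177, 1.562, 0.176]
wrist_force: [0.2, -0.4, -0.6]
width: 0.126
```

Emit:
{"fn": "carry_out", "kwargs": {"offset": [[0,0,0],[0,0,0],[0,0,0],[0,0,0],[0,0,0]], "delta_rot": [[0,0,0],[0,0,0],[0,0,0],[0,0,0],[0,0,0]]}}

```text
time: 9.05
tool_pos: [0.535, -0.0281, 0.145]
tcp_rot: [-0.177, 1.562, 0.176]
wrist_force: [-0.2, 0.7, 5.3]
width: 0.128
```

Run:
```python
from p import *
s=read_state();print(s['q'].round(3),s['tool_pos'].round(4),s['width'],s['wrist_force'].round(1))
p=np.array(s['tool_pos']);g=(RC.T@(p+[0,0,.019]-O)*1000);print('grasp pt case',g.round(1))
yy=g[1]
def pose(phi):
    a=2.747-phi;b=cw([75+130*np.cos(a),yy,62+130*np.sin(a)])
    t=.5*phi/1.83
    T=tool(DN*np.cos(t)-H*np.sin(t),H*np.cos(t)-np.array([0,0,1])*np.sin(t))
    return b+.019*T[:,0],T
d=p-pose(0)[0];print('d',d.round(4))
plan([(pose(f)[0]+d,pose(f)[1]) for f in np.linspace(0,1.8,26)[1:]],n=1)
```

```text
[-0.099  0.072  1.993 -0.     1.075 -0.323] [ 0.535  -0.0281  0.145 ] 0.12810575067944963 [-0.2  0.7  5.3]
grasp pt case [-42.8  28.1 113.4]
d [0.0012 0.0003 0.0023]
offset [[-0.93, -0.0, -0.1], [-0.94, -0.0, -0.05], [-0.94, -0.0, -0.01], [-0.93, -0.0, 0.05], [-0.93, -0.0, 0.09]] 
   rot [[-0.31, 1.23, 0.03], [-0.0, 1.12, 0.0], [-0.0, 1.13, 0.0], [-0.0, 1.13, 0.0], [-0.0, 1.13, 0.0]]
offset [[-0.91, -0.0, 0.14], [-0.91, -0.0, 0.19], [-0.9, -0.0, 0.24], [-0.88, -0.0, 0.28], [-0.86, -0.0, 0.33]] 
   rot [[-0.0, 1.12, 0.0], [-0.0, 1.13, 0.0], [-0.0, 1.13, 0.0], [-0.0, 1.12, 0.0], [-0.0, 1.13, 0.0]]
offset [[-0.84, -0.0, 0.37], [-0.82, -0.0, 0.42], [-0.79, -0.0, 0.46], [-0.77, -0.0, 0.49], [-0.74, -0.0, 0.54]] 
   rot [[-0.0, 1.13, 0.0], [-0.0, 1.13, 0.0], [-0.0, 1.12, 0.0], [-0.0, 1.13, 0.0], [-0.0, 1.13, 0.0]]
offset [[-0.7, -0.0, 0.58], [-0.68, -0.0, 0.61], [-0.64, -0.0, 0.65], [-0.6, -0.0, 0.68], [-0.56, -0.0, 0.71]] 
   rot [[-0.0, 1.12, 0.0], [-0.0, 1.13, 0.0], [-0.0, 1.13, 0.0], [-0.0, 1.13, 0.0], [-0.0, 1.12, 0.0]]
offset [[-0.53, -0.0, 0.74], [-0.48, -0.0, 0.76], [-0.44, -0.0, 0.79], [-0.39, -0.0, 0.81], [-0.36, -0.0, 0.83]] 
   rot [[-0.0, 1.13, 0.0], [-0.0, 1.13, 0.0], [-0.0, 1.12, 0.0], [-0.0, 1.13, 0.0], [-0.0, 1.13, 0.0]]
end [0.6678 0.003  0.29  ]
```

Emit:
{"fn": "carry_out", "kwargs": {"offset": [[-0.93,0,-0.1],[-0.94,0,-0.05],[-0.94,0,0],[-0.93,0,0.05],[-0.93,0,0.1]], "delta_rot": [[0,1.1,0],[0,1.1,0],[0,1.1,0],[0,1.1,0],[0,1.1,0]]}}

```text
time: 9.47
tool_pos: [0.536, -0.0278, 0.1895]
tcp_rot: [-0.188, 1.66, 0.17]
wrist_force: [4.0, -1.2, -7.7]
width: 0.13
```

Emit:
{"fn": "carry_out", "kwargs": {"offset": [[-0.91,0,0.14],[-0.91,0,0.19],[-0.9,0,0.24],[-0.88,0,0.28],[-0.86,0,0.33]], "delta_rot": [[0,1.1,0],[0,1.1,0],[0,1.1,0],[0,1.1,0],[0,1.1,0]]}}

```text
time: 9.88
tool_pos: [0.5512, -0.0242, 0.2312]
tcp_rot: [-0.198, 1.761, 0.163]
wrist_force: [-2.7, -2.7, -5.8]
width: 0.128
```

Emit:
{"fn": "carry_out", "kwargs": {"offset": [[-0.84,0,0.37],[-0.82,0,0.42],[-0.79,0,0.46],[-0.77,0,0.5],[-0.74,0,0.54]], "delta_rot": [[0,1.1,0],[0,1.1,0],[0,1.1,0],[0,1.1,0],[0,1.1,0]]}}

```text
time: 10.3
tool_pos: [0.5797, -0.0177, 0.2659]
tcp_rot: [-0.209, 1.862, 0.155]
wrist_force: [-8.9, -3.5, 4.0]
width: 0.123
```

Emit:
{"fn": "carry_out", "kwargs": {"offset": [[-0.7,0,0.58],[-0.68,0,0.61],[-0.64,0,0.65],[-0.6,0,0.68],[-0.56,0,0.71]], "delta_rot": [[0,1.1,0],[0,1.1,0],[0,1.1,0],[0,1.1,0],[0,1.1,0]]}}

```text
time: 10.72
tool_pos: [0.6201, -0.0084, 0.2893]
tcp_rot: [-0.219, 1.955, 0.146]
wrist_force: [-11.6, -2.6, 14.1]
width: 0.127
```

Run:
```python
from p import *
s=read_state();R=Ro.from_rotvec(s['tcp_rot']).as_matrix();g=RC.T@(s['tool_pos']-.019*R[:,0]-O)*1000
print(s['q'].round(3),g.round(1),'phi',2.747-np.arctan2(g[2]-62,g[0]-75),np.hypot(g[2]-62,g[0]-75),s['wrist_force'].round(1))
```

```text
[-0.005  0.391  1.381 -0.088  1.753 -0.227] [108.7  27.9 193.5] phi 1.4271395183395656 135.70234141164408 [-11.6  -2.6  14.1]
```

Emit:
{"fn": "carry_out", "kwargs": {"offset": [[-0.7,0,0.7],[-0.6,0,0.75],[-0.5,0,0.77],[-0.4,0,0.8],[0,0,0]], "delta_rot": [[0,1.1,0],[0,1.1,0],[0,1.1,0],[0,1.1,0],[0,0,0]]}}

```text
time: 11.13
tool_pos: [0.659, 0.0006, 0.2963]
tcp_rot: [-0.228, 2.024, 0.141]
wrist_force: [-0.7, -0.0, 9.1]
width: 0.125
```

Run:
```python
from p import *
s=read_state();R=Ro.from_rotvec(s['tcp_rot']).as_matrix();g=RC.T@(s['tool_pos']-.019*R[:,0]-O)*1000
print(s['q'].round(3),g.round(1),'phi',2.747-np.arctan2(g[2]-62,g[0]-75),np.hypot(g[2]-62,g[0]-75),s['wrist_force'].round(1))
im,d,K,D,M=cam('scene');C=cloud(d,K,D,M);q=(C-O)@RC*1000;
np.save('s3.npy',C);save('s3',cv2.resize(im[190:370,240:440],None,fx=3,fy=3))
```

```text
[ 0.013  0.514  1.214 -0.099  1.866 -0.219] [147.9  27.7 179.3] phi 1.732176159186039 138.1090477345397 [-0.7 -0.   9.1]
```

View pics/s3.png

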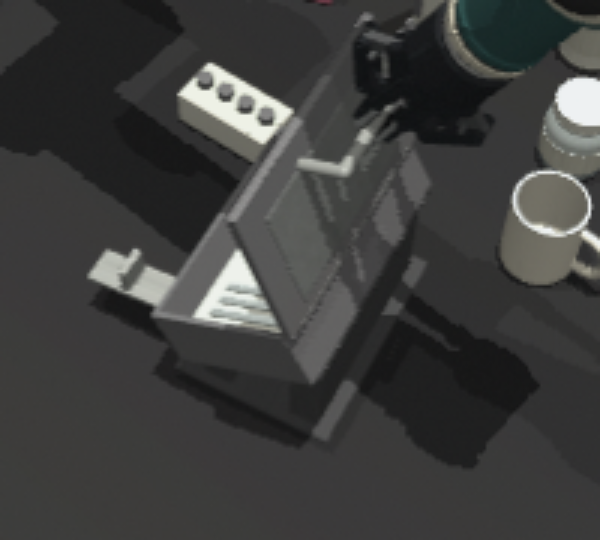

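Emit:
{"fn": "carry_out", "kwargs": {"offset": [[-0.2,0,0.35],[-0.2,0,0.35],[-0.15,0,0.3],[0,0,0],[0,0,0]], "delta_rot": [[0,0,0],[0,0,0],[0,0,0],[0,0,0],[0,0,0]]}}

```text
time: 11.6
tool_pos: [0.6691, 0.0029, 0.2959]
tcp_rot: [-0.228, 2.024, 0.141]
wrist_force: [-1.2, 1.4, 7.0]
width: 0.122
```

Run:
```python
from p import *
s=read_state();R=Ro.from_rotvec(s['tcp_rot']).as_matrix();g=RC.T@(s['tool_pos']-.019*R[:,0]-O)*1000
print(g.round(1),'phi',2.747-np.arctan2(g[2]-62,g[0]-75),s['wrist_force'].round(1))
C=np.load('s3.npy');q=((C-O)@RC*1000)[190:330,290:400].reshape(-1,3)
k=(abs(q[:,1]+60)<40)&(q[:,2]>85)&(q[:,2]<190)&(q[:,0]>55)&(q[:,0]<140);L=q[k]
for _ in range(4):
    c=np.median(L,0) if _==0 else L.mean(0); n=np.linalg.svd(L-L.mean(0))[2][2]; L=L[abs((L-L.mean(0))@n)<4]
print(len(L),n.round(3),L.mean(0).round(1),'open angle(top face)',np.pi-np.arctan2(abs(n[0]),n[2]*np.sign(n[0])*-1) , np.arctan2(n[0]*np.sign(n[0]),n[2]*np.sign(n[0])))
```

```text
[156.8  27.6 174. ] phi 1.8066131037299202 [-1.2  1.4  7. ]
600 [-0.991  0.032  0.133] [ 96.2 -65.5 134.5] open angle(top face) 1.704752708700906 1.7047527087009062
```

Emit:
{"fn": "carry_out", "kwargs": {"offset": [[-0.1,0,0.25],[-0.1,0,0.25],[-0.1,0,0.2],[0,0,0],[0,0,0]], "delta_rot": [[0,0,0],[0,0,0],[0,0,0],[0,0,0],[0,0,0]]}}

```text
time: 12.02
tool_pos: [0.6762, 0.0045, 0.2952]
tcp_rot: [-0.228, 2.025, 0.141]
wrist_force: [-3.7, -0.4, 5.3]
width: 0.122
```

Emit:
{"fn": "carry_out", "kwargs": {"offset": [[-0.1,0,0.2],[-0.1,0,0.2],[-0.05,0,0.1],[0,0,0],[0,0,0]], "delta_rot": [[0,0,0],[0,0,0],[0,0,0],[0,0,0],[0,0,0]]}}

```text
time: 12.43
tool_pos: [0.6765, 0.0046, 0.2954]
tcp_rot: [-0.227, 2.04, 0.14]
wrist_force: [-20.7, -3.7, 6.5]
width: 0.124
```

The lid is at its stop: 21 N with no further motion. Now I'll release the bar and back away.

Emit:
{"fn": "carry_out", "kwargs": {"offset": [[0.1,0,-0.3],[0,0,0],[0,0,0],[0,0,0],[0,0,0]], "delta_rot": [[0,0,0],[0,0,0],[0,0,0],[0,0,0],[0,0,0]], "fingers": -0.4}}

```text
time: 12.85
tool_pos: [0.6801, 0.0055, 0.2942]
tcp_rot: [-0.228, 2.021, 0.142]
wrist_force: [0.1, -0.4, -0.3]
width: 0.302
```

Emit:
{"fn": "carry_out", "kwargs": {"offset": [[-1.5,0,0],[-2.5,0,0],[-3,0,0],[-3,0,0],[-2,0,0]], "delta_rot": [[0,0,0],[0,0,0],[0,0,0],[0,0,0],[0,0,0]]}}

```text
time: 13.27
tool_pos: [0.7327, 0.0176, 0.4047]
tcp_rot: [-0.228, 2.018, 0.141]
wrist_force: [0.6, -0.6, 0.8]
width: 0.3
```

Run:
```python
from p import *
s=read_state();print(s['q'].round(3),s['tool_pos'],s['wrist_force'].round(1))
im,d,K,D,M=cam('scene');C=cloud(d,K,D,M);q=((C-O)@RC*1000)
Q=q[190:330,290:400].reshape(-1,3)
k=(abs(Q[:,1]+30)<80)&(Q[:,2]>85)&(Q[:,2]<190)&(Q[:,0]>55)&(Q[:,0]<160);L=Q[k]
for _ in range(6):
    n=np.linalg.svd(L-L.mean(0))[2][2]; L=L[abs((L-L.mean(0))@n)<4]
n*=np.sign(n[0]);print('lid',len(L),n.round(3),np.arctan2(n[0],n[2]))
im,d,K,D,M=cam('top');C=cloud(d,K,D,M);np.save('t4.npy',C);save('t4',cv2.resize(im[130:290,170:420],None,fx=3,fy=3))
Q=((C-O)@RC*1000);br=im.min(2)
k=(abs(Q[...,0])<66)&(abs(Q[...,1])<112)&(abs(Q[...,2]-25)<12)
print('interior',k.sum(),np.percentile(Q[k],[2,50,98],axis=0).round(1))
```

```text
[ 0.031  0.678  0.773 -0.102  2.138 -0.229] [0.73268427 0.01757327 0.40466452] [ 0.6 -0.6  0.8]
lid 507 [ 0.96  -0.021 -0.28 ] 1.854702157622368
interior 2371 [[ -63.6 -109.4   21.3]
 [  -3.3  -44.9   25.9]
 [  57.2   21.7   31.5]]
```

View pics/t4.png

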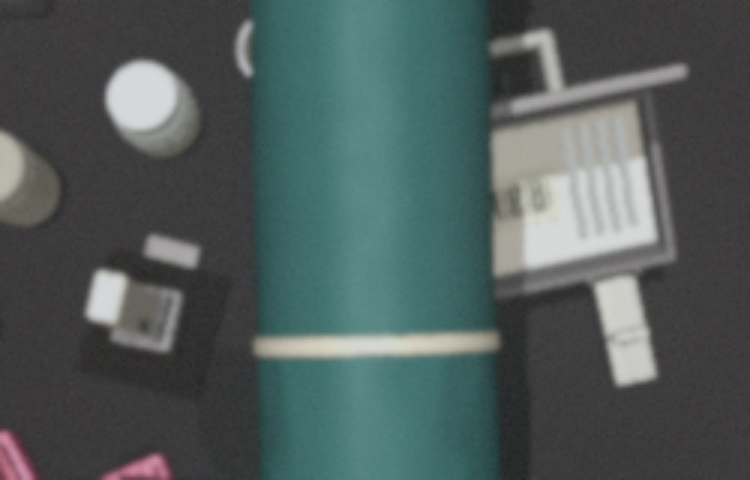

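Run:
```python
from p import *
yw=-.15
J=np.array([np.cos(yw),np.sin(yw),0]);T=tool(DN,J)
r=np.array([.520,.299,0])
e=plan([(np.array([.55,.27,.42]),T)])
plan([(r+[-.02,0,.26],T)],start=e)
```

```text
offset [[0.51, 3.59, -1.46], [0.46, 3.51, -1.65], [0.4, 3.42, -1.83], [0.33, 3.33, -2.01], [0.24, 3.23, -2.17]] 
   rot [[2.64, -3.21, 0.62], [2.64, -3.2, 0.62], [2.64, -3.21, 0.62], [2.63, -3.2, 0.62], [2.64, -3.21, 0.62]]
offset [[0.15, 3.13, -2.33], [0.05, 3.02, -2.48], [-0.06, 2.9, -2.62], [0, 0, 0], [0, 0, 0]] 
   rot [[2.63, -3.2, 0.62], [2.64, -3.21, 0.62], [2.63, -3.2, 0.61], [0, 0, 0], [0, 0, 0]]
end [0.55 0.27 0.42]
offset [[3.2, 0.42, -1.08], [3.2, 0.43, -1.08], [3.2, 0.42, -1.07], [3.2, 0.43, -1.08], [3.2, 0.42, -1.07]] 
   rot [[0.0, -0.0, 0.0], [0.0, -0.0, 0.0], [0.0, -0.0, 0.0], [0.0, -0.0, 0.0], [0.0, -0.0, 0.0]]
end [0.5   0.299 0.26 ]
```

Emit:
{"fn": "carry_out", "kwargs": {"offset": [[0.5,3.6,-1.5],[0.45,3.5,-1.65],[0.4,3.4,-1.8],[0.3,3.3,-2],[0.25,3.2,-2.2]], "delta_rot": [[2.6,-3.2,0.6],[2.6,-3.2,0.6],[2.6,-3.2,0.6],[2.6,-3.2,0.6],[2.6,-3.2,0.6]]}}

```text
time: 13.78
tool_pos: [0.6154, 0.1749, 0.4106]
tcp_rot: [-0.007, 1.748, -0.026]
wrist_force: [0.6, 0.7, 1.3]
width: 0.302
```

Emit:
{"fn": "carry_out", "kwargs": {"offset": [[0.15,3.1,-2.3],[0.05,3,-2.5],[0,2.9,-2.6],[0,0,0],[0,0,0]], "delta_rot": [[2.6,-3.2,0.6],[2.6,-3.2,0.6],[2.6,-3.2,0.6],[0,0,0],[0,0,0]], "fingers": 0.8}}

```text
time: 14.2
tool_pos: [0.5453, 0.2694, 0.4174]
tcp_rot: [0.109, 1.576, -0.112]
wrist_force: [-0.4, -0.2, -0.3]
width: 0.898
```

Emit:
{"fn": "carry_out", "kwargs": {"offset": [[3.2,0.4,-1],[3.2,0.4,-1],[3.2,0.4,-1],[3.2,0.4,-1],[3.2,0.4,-1]], "delta_rot": [[0,0,0],[0,0,0],[0,0,0],[0,0,0],[0,0,0]]}}

```text
time: 14.62
tool_pos: [0.5001, 0.2932, 0.255]
tcp_rot: [0.112, 1.577, -0.118]
wrist_force: [0.5, -0.2, 0.2]
width: 0.899
```

Emit:
{"fn": "carry_out", "kwargs": {"offset": [[0,0,0],[0,0,0],[0,0,0],[0,0,0],[0,0,0]], "delta_rot": [[0,0,0],[0,0,0],[0,0,0],[0,0,0],[0,0,0]]}}

```text
time: 15.03
tool_pos: [0.5023, 0.2949, 0.2609]
tcp_rot: [0.115, 1.572, -0.114]
wrist_force: [-0.3, 0.3, 1.1]
width: 0.9
```

Run:
```python
from p import *
s=read_state();print(s['q'].round(3),s['tool_pos'].round(4))
im,d,K,D,M=cam('wrist');C=cloud(d,K,D,M);np.save('w5.npy',C)
im2,d2,K2,D2,M2=cam('top');C2=cloud(d2,K2,D2,M2);np.save('t5.npy',C2);np.save('t5_im.npy',im2)
save('v5',np.hstack([im[:,:480][::1],cv2.resize(im2[150:260,280:405],(545,480))])[:, :1025][::1].copy() if 0 else np.hstack([cv2.resize(im,(480,360)),cv2.resize(im2[155:245,285:365],(320,360))]))
for nm,X in(('wrist',C),('top',C2)):
    a=X.reshape(-1,3);k=(abs(a[:,0]-.52)<.05)&(abs(a[:,1]-.3)<.05)&(a[:,2]>.159)&(a[:,2]<.172)
    if k.sum()>5: print(nm,k.sum(),a[k].mean(0),cv2.minAreaRect((a[k][:,:2]*1000).astype(np.float32)))
# label
Q=((C2-O)@RC*1000)
k=(abs(Q[...,0])<66)&(abs(Q[...,1])<112)&(abs(Q[...,2]-26)<12);print(k.sum(),np.median(Q[k][:,2]))
np.save('q5.npy',Q)
```

```text
[0.487 0.074 1.769 0.002 1.302 0.632] [0.5023 0.2949 0.2609]
wrist 2329 [0.52171965 0.30407585 0.16447009] ((521.858642578125, 302.97393798828125), (26.339860916137695, 40.07146453857422), 79.37419128417969)
top 177 [0.51895881 0.29864025 0.16591094] ((519.7178955078125, 299.6458740234375), (27.21550178527832, 40.05620193481445), 81.06975555419922)
3981 25.90939036240859
```

View pics/v5.png

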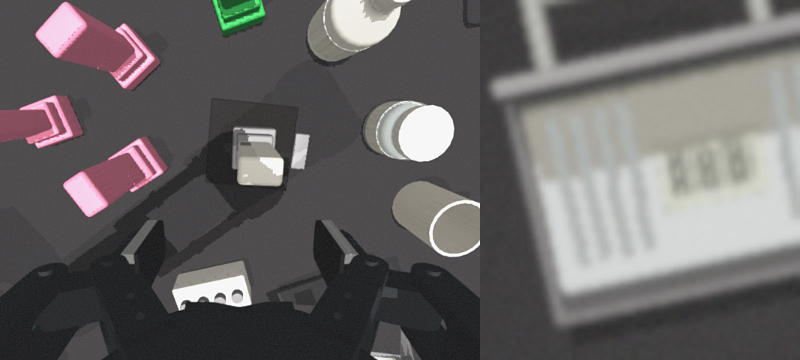

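Left half, wrist view: the white-gripped grey reader (260,155) is on the black pad. The pink (top-left) and green (240,10) ones stay untouched. Right half: the label with dark bars is at crop (715,172), roughly top-camera px (344,198).

Run:
```python
from p import *
im=np.load('t5_im.npy').astype(int);Q=np.load('q5.npy')
print('px(344,198)',Q[198,344].round(1))
I=(abs(Q[...,0])<66)&(abs(Q[...,1])<112)&(abs(Q[...,2]-26)<10)
sat=(im[...,0]-im[...,2])
br=im.sum(2)/3
v0,v1,u0,u1=183,212,322,364
print('sat');print(sat[v0:v1:2,u0:u1:3]);print('br');print(br[v0:v1:2,u0:u1:3].astype(int))
rat=im[...,2]/(im[...,0]+1)
med=np.median(rat[I]);print(med)
R=cv2.blur(rat,(3,3)).astype(float)
k=I&(R<med-.06);k[:, :300]=0
n,l,st,ce=cv2.connectedComponentsWithStats(k.astype(np.uint8))
for i in range(1,n):
    if st[i,4]>60: 
        q=Q[l==i];print(st[i],ce[i].round(1),cv2.minAreaRect(q[:,:2].astype(np.float32)),np.percentile(q,[3,97],axis=0).round(1))
T=tool(DN,[np.cos(-.185),np.sin(-.185),0])
e=plan([(np.array([.5205,.301,.18]),T)])
```

```text
px(344,198) [-8.8 -2.8 26.9]
sat
[[ 7 14 14 13 13 14 13 13 14 14 12 13  6  2]
 [ 4 13 14 13 13 14 13 12 14 13 14 12  7  2]
 [ 1 13 12 12 14 15 13 14 15 14 14 12  5 -2]
 [ 0 13 12 15 14 14 15 14 15 14 13  8  0 -3]
 [-2 12 14 16 14 15 12 12  9 10 12  8 -2 -3]
 [-3  9 10 12 12 13 11 11  9  9 10 10 -1 -3]
 [-1  1  3  9  9 11 10 11 10 11 11 10 -2 -2]
 [-2 -1  1  9 10 11 10  9 12  9 10  9 -1 -3]
 [-3 -2 -1 10  9 10 10  9 10 10  9 11 -1  0]
 [-2 -2 -2 11  9  9 11  7 10 10  9 10  0 -1]
 [-1 -1 -1  8  9 10  9  8  6  7  3  2 -2 -3]
 [-3 -3 -2  5 11  8  6  4  1 -1 -1 -3 -2  1]
 [ 0 -2 -1  4  5  0  0 -2 -3 -2 -4 -1 -3 -1]
 [-2 -2 -3 -1 -1  0 -2 -2 -2 -2 -2 -2 -3 -1]
 [-2 -2 -3 -2 -2 -2 -1 -3 -2 -2 -2 -2 -2 -3]]
br
[[171 162 163 162 162 164 165 163 162 163 163 163 169 174]
 [171 161 163 163 164 164 163 162 162 161 158 160 165 176]
 [173 162 162 162 163 162 162 158 153 154 158 165 174 182]
 [173 162 161 160 158 155 153 161 153 160 187 198 204 182]
 [176 162 154 152 153 160 166 186 163 158 188 211 212 180]
 [176 170 175 170 153 179 161 167 173 145 183 210 213 180]
 [176 193 206 190 146 176 152 162 
[... 207 characters left out ...]
 180 213 208 174 187 204 205 211 206 209 207 215 206]
 [210 180 212 207 203 209 211 208 213 212 216 215 214 207]
 [209 182 212 202 208 213 214 214 215 215 215 215 215 212]
 [205 179 210 212 214 215 214 215 216 216 215 215 216 213]
 [204 187 207 216 214 215 215 215 215 216 215 216 215 215]]
0.9946524064171123
[300 164  84  37 895] [342.  181.1] ((24.30144500732422, -2.67236328125), (71.84675598144531, 218.71832275390625), 0.13293160498142242) [[   5.1 -108.2   21.4]
 [  58.8   90.1   29.4]]
offset [[2.67, 0.3, 0.61], [2.67, 0.3, 0.6], [2.67, 0.31, 0.59], [0, 0, 0], [0, 0, 0]] 
   rot [[0.75, -0.1, 0.02], [0.76, -0.1, 0.01], [0.75, -0.09, 0.02], [0, 0, 0], [0, 0, 0]]
end [0.5205 0.301  0.18  ]
```

Emit:
{"fn": "carry_out", "kwargs": {"offset": [[2,0.3,0.6],[2,0.3,0.6],[2,0.3,0.6],[2,0,0],[2,0,0]], "delta_rot": [[0.75,0,0],[0.75,0,0],[0.75,0,0],[0,0,0],[0,0,0]], "fingers": 0.6}}

```text
time: 15.55
tool_pos: [0.5196, 0.3008, 0.158]
tcp_rot: [0.144, 1.572, -0.146]
wrist_force: [-0.3, -0.4, 0.2]
width: 0.804
```

Run:
```python
from p import *
Q=np.load('q5.npy')
for u,v in((344,205),(344,190),(331,200),(357,196)): print(u,v,Q[v-1:v+2,u-1:u+2].reshape(-1,3).mean(0).round(1))
s=read_state();print(s['tool_pos'].round(4))
T=tool(DN,[np.cos(-.185),np.sin(-.185),0])
e=plan([(np.array([.5205,.301,.112]),T)])
```

```text
344 205 [-27.3   0.7  27.2]
344 190 [12.3 -6.7 26.8]
331 200 [-6.1 31.4 27.8]
357 196 [-11.2 -37.1  26.5]
[0.5196 0.3008 0.158 ]
offset [[2.3, 0.02, 0.06], [2.3, 0.02, 0.05], [0, 0, 0], [0, 0, 0], [0, 0, 0]] 
   rot [[0.02, -0.18, 0.05], [0.01, -0.18, 0.05], [0, 0, 0], [0, 0, 0], [0, 0, 0]]
end [0.5205 0.301  0.112 ]
```

Emit:
{"fn": "carry_out", "kwargs": {"offset": [[2,0,0.1],[1.5,0,0],[1.2,0,0],[0,0,0],[0,0,0]], "delta_rot": [[0,0,0],[0,0,0],[0,0,0],[0,0,0],[0,0,0]]}}

```text
time: 15.97
tool_pos: [0.519, 0.3001, 0.1107]
tcp_rot: [0.143, 1.575, -0.147]
wrist_force: [0.2, 0.3, 0.1]
width: 0.8
```

Emit:
{"fn": "carry_out", "kwargs": {"offset": [[0,0,0],[0,0,0],[0,0,0],[0,0,0],[0,0,0]], "delta_rot": [[0,0,0],[0,0,0],[0,0,0],[0,0,0],[0,0,0]], "fingers": -1, "newtons": 60}}

```text
time: 16.38
tool_pos: [0.5201, 0.3008, 0.1125]
tcp_rot: [0.144, 1.572, -0.145]
wrist_force: [0.6, -0.3, 6.6]
width: 0.461
```

Emit:
{"fn": "carry_out", "kwargs": {"offset": [[0,0,0],[0,0,0],[0,0,0],[0,0,0],[0,0,0]], "delta_rot": [[0,0,0],[0,0,0],[0,0,0],[0,0,0],[0,0,0]]}}

```text
time: 16.8
tool_pos: [0.5201, 0.3008, 0.1125]
tcp_rot: [0.144, 1.572, -0.145]
wrist_force: [0.3, -0.8, 5.9]
width: 0.466
```

Run:
```python
from p import *
s=read_state();print(s['tool_pos'].round(4),s['tcp_rot'].round(4),s['width'],s['wrist_force'].round(1))
np.savez('grasp.npz',p=s['tool_pos'],r=s['tcp_rot'])
R0=Ro.from_rotvec(s['tcp_rot']).as_matrix();print(R0.round(4))
# reader frame in tool: origin at (.5205,.301,.006) upright
h=s['tool_pos'][2]-.006
ZC=RC[:,2];XC=RC[:,0];T=tool(-ZC,XC)
def tgt(z): # window z mm above underside
    return cw([-6,-3,z])+ZC*h
up=s['tool_pos']+np.array([0,0,.22])
e=plan([(up,Ro.from_rotvec(s['tcp_rot']))])
e=plan([(tgt(170),T)],start=e)
e=plan([(tgt(64),T)],start=e)
```

```text
[0.5201 0.3008 0.1125] [ 0.144   1.5716 -0.1453] 0.46608657398755465 [ 0.3 -0.8  5.9]
[[-5.700e-03  1.831e-01  9.831e-01]
 [-3.000e-04  9.831e-01 -1.831e-01]
 [-1.000e+00 -1.300e-03 -5.500e-03]]
offset [[-3.67, -0.0, -0.02], [-3.67, -0.01, -0.02], [-3.66, -0.0, -0.02], [-3.67, -0.01, -0.02], [-3.66, -0.0, -0.02]] 
   rot [[0.0, 0.0, 0.0], [0.0, 0.0, 0.0], [0.0, 0.0, 0.0], [0.0, 0.0, 0.0], [0.0, 0.0, 0.0]]
offset [[-3.67, -0.01, -0.02], [0, 0, 0], [0, 0, 0], [0, 0, 0], [0, 0, 0]] 
   rot [[0.0, 0.0, 0.0], [0, 0, 0], [0, 0, 0], [0, 0, 0], [0, 0, 0]]
end [0.5201 0.3008 0.3325]
offset [[0.08, -3.67, 0.45], [0.06, -3.69, 0.3], [0.03, -3.7, 0.15], [-0.0, -3.7, -0.0], [-0.04, -3.7, -0.15]] 
   rot [[-2.32, -2.86, 0.59], [-2.32, -2.86, 0.59], [-2.32, -2.86, 0.6], [-2.32, -2.85, 0.6], [-2.33, -2.86, 0.59]]
offset [[-0.09, -3.69, -0.3], [-0.15, -3.68, -0.44], [-0.21, -3.65, -0.58], [-0.29, -3.63, -0.71], [-0.36, -3.59, -0.85]] 
   rot [[-2.32, -2.85, 0.6], [-2.32, -2.86, 0.59], [-2.33, -2.85, 0.6], [-2.32, -2.86, 0.59], [-2.33, -2.85, 0.6]]
end [ 0.4974 -0.0688  0.3247]
offset [[3.53, 0.0, 0.0], [3.53, 0.0, 0.0], [3.54, 0.0, 0.0], [0, 0, 0], [0, 0, 0]] 
   rot [[0.0, -0.0, -0.0], [0.0, -0.0, -0.0], [0.0, -0.0, -0.0], [0, 0, 0], [0, 0, 0]]
end [ 0.5469 -0.0573  0.2317]
```

Emit:
{"fn": "carry_out", "kwargs": {"offset": [[-1,0,0],[-2,0,0],[-2.5,0,0],[-2.5,0,0],[-2.5,0,0]], "delta_rot": [[0,0,0],[0,0,0],[0,0,0],[0,0,0],[0,0,0]]}}

```text
time: 17.22
tool_pos: [0.5187, 0.2999, 0.216]
tcp_rot: [0.142, 1.577, -0.148]
wrist_force: [-0.0, 1.5, -2.4]
width: 0.465
```

Emit:
{"fn": "carry_out", "kwargs": {"offset": [[-2.5,0,0],[-2.5,0,0],[-2.5,0,0],[-2.5,0,0],[-1.5,0,0]], "delta_rot": [[0,0,0],[0,0,0],[0,0,0],[0,0,0],[0,0,0]]}}

```text
time: 17.63
tool_pos: [0.5209, 0.3007, 0.3338]
tcp_rot: [0.144, 1.572, -0.146]
wrist_force: [1.2, 1.1, -1.9]
width: 0.463
```

Emit:
{"fn": "carry_out", "kwargs": {"offset": [[0,-1.8,0.2],[0,-1.8,0.2],[0,-1.8,0.2],[0,-1.8,0.1],[0,-1.8,0.1]], "delta_rot": [[-1.2,-1.4,0.3],[-1.2,-1.4,0.3],[-1.2,-1.4,0.3],[-1.2,-1.4,0.3],[-1.2,-1.4,0.3]]}}

```text
time: 18.05
tool_pos: [0.5149, 0.2094, 0.3297]
tcp_rot: [0.07, 1.455, -0.051]
wrist_force: [-0.8, 0.3, -2.8]
width: 0.466
```

Emit:
{"fn": "carry_out", "kwargs": {"offset": [[0,-1.8,0.1],[0,-1.8,0],[0,-1.8,0],[0,-1.8,-0.1],[0,-1.8,-0.1]], "delta_rot": [[-1.2,-1.4,0.3],[-1.2,-1.4,0.3],[-1.2,-1.4,0.3],[-1.2,-1.4,0.3],[-1.2,-1.4,0.3]]}}

```text
time: 18.47
tool_pos: [0.5106, 0.1195, 0.3274]
tcp_rot: [0.0, 1.333, 0.042]
wrist_force: [0.5, -0.1, -2.9]
width: 0.464
```

```bash
cat > lab.py <<'E'
from p import *
h=np.load('grasp.npz')['p'][2]-.006
ZC=RC[:,2];XC=RC[:,0];T=tool(-ZC,XC);LX,LY=-6,-3
def tgt(z): return cw([LX,LY,z])+ZC*h
E
python3 - <<'E'
from lab import *
s=read_state();print(s['tool_pos'].round(4),s['q'].round(3),s['width'],s['wrist_force'].round(1))
e=plan([(tgt(170),T)],vmax=1.9)
E
```

```text
[0.5106 0.1195 0.3274] [ 0.192 -0.233  1.952 -0.016  1.184  0.169] 0.4638196100616973 [ 0.5 -0.1 -2.9]
offset [[-0.06, -1.88, -0.18], [-0.08, -1.87, -0.21], [-0.09, -1.87, -0.25], [-0.11, -1.86, -0.28], [-0.13, -1.86, -0.32]] 
   rot [[-1.12, -1.48, 0.28], [-1.12, -1.48, 0.28], [-1.12, -1.48, 0.28], [-1.12, -1.48, 0.29], [-1.12, -1.48, 0.28]]
offset [[-0.14, -1.85, -0.35], [-0.16, -1.84, -0.38], [-0.18, -1.83, -0.41], [-0.2, -1.83, -0.44], [-0.22, -1.82, -0.48]] 
   rot [[-1.12, -1.48, 0.29], [-1.12, -1.48, 0.28], [-1.11, -1.48, 0.29], [-1.12, -1.48, 0.28], [-1.11, -1.48, 0.29]]
end [ 0.4974 -0.0689  0.3247]
```

Emit:
{"fn": "carry_out", "kwargs": {"offset": [[-0.1,-1.9,-0.2],[-0.1,-1.9,-0.2],[-0.1,-1.9,-0.25],[-0.1,-1.85,-0.3],[-0.1,-1.85,-0.3]], "delta_rot": [[-1.1,-1.5,0.3],[-1.1,-1.5,0.3],[-1.1,-1.5,0.3],[-1.1,-1.5,0.3],[-1.1,-1.5,0.3]]}}

```text
time: 18.88
tool_pos: [0.5035, 0.025, 0.3262]
tcp_rot: [-0.06, 1.199, 0.127]
wrist_force: [0.4, -0.6, -2.7]
width: 0.463
```

Emit:
{"fn": "carry_out", "kwargs": {"offset": [[-0.15,-1.85,-0.35],[-0.15,-1.85,-0.4],[-0.2,-1.8,-0.4],[-0.2,-1.8,-0.45],[-0.2,-1.8,-0.5]], "delta_rot": [[-1.1,-1.5,0.3],[-1.1,-1.5,0.3],[-1.1,-1.5,0.3],[-1.1,-1.5,0.3],[-1.1,-1.5,0.3]]}}

```text
time: 19.3
tool_pos: [0.4964, -0.0682, 0.3244]
tcp_rot: [-0.118, 1.062, 0.209]
wrist_force: [0.7, -0.6, -2.9]
width: 0.458
```

Emit:
{"fn": "carry_out", "kwargs": {"offset": [[0,0,0],[0,0,0],[0,0,0],[0,0,0],[0,0,0]], "delta_rot": [[0,0,0],[0,0,0],[0,0,0],[0,0,0],[0,0,0]]}}

```text
time: 19.72
tool_pos: [0.4977, -0.0668, 0.3251]
tcp_rot: [-0.118, 1.062, 0.209]
wrist_force: [0.1, -0.1, -2.2]
width: 0.461
```

Run:
```python
from lab import *
s=read_state();print(s['tool_pos'].round(4),s['q'].round(3),s['width'],s['wrist_force'].round(1))
e=plan([(tgt(64),T)],vmax=2)
im,d,K,D,M=cam('wrist');im2,d2,K2,D2,M2=cam('scene')
C=cloud(d,K,D,M);np.save('w6q.npy',(C-O)@RC*1000);np.save('w6_im.npy',im)
Rt=Ro.from_rotvec(s['tcp_rot']).as_matrix()
for nm,X in(('wrist',C),('scene',cloud(d2,K2,D2,M2))):
    t=((X-s['tool_pos'])@Rt).reshape(-1,3)*1000  # tool coords
    k=(t[:,0]>60)&(t[:,0]<115)&(abs(t[:,1])<45)&(abs(t[:,2])<45);print(nm,k.sum(),np.percentile(t[k],[2,50,98],axis=0).round(1) if k.sum() else '')
save('v6',np.hstack([cv2.resize(im,(480,360)),cv2.resize(im2[180:360,250:410],(320,360))]))
```

```text
[ 0.4977 -0.0668  0.3251] [-0.378 -0.421  2.148  0.334  1.016 -0.725] 0.4608644152780396 [ 0.1 -0.1 -2.2]
offset [[1.77, -0.04, -0.02], [1.76, -0.04, -0.02], [1.77, -0.03, -0.02], [1.76, -0.03, -0.02], [1.77, -0.03, -0.01]] 
   rot [[-0.03, 0.04, -0.03], [-0.03, 0.04, -0.03], [-0.03, 0.05, -0.02], [-0.03, 0.04, -0.03], [-0.03, 0.05, -0.02]]
offset [[1.76, -0.04, -0.02], [0, 0, 0], [0, 0, 0], [0, 0, 0], [0, 0, 0]] 
   rot [[-0.03, 0.04, -0.03], [0, 0, 0], [0, 0, 0], [0, 0, 0], [0, 0, 0]]
end [ 0.5469 -0.0573  0.2318]
wrist 3266 [[ 60.1  -0.9 -26.4]
 [ 77.6  23.6   0.3]
 [100.2  30.6  27.8]]
scene 459 [[ 60.7 -28.9 -22.3]
 [ 79.8 -18.4  22.6]
 [103.9  24.5  30.9]]
```

View pics/v6.png

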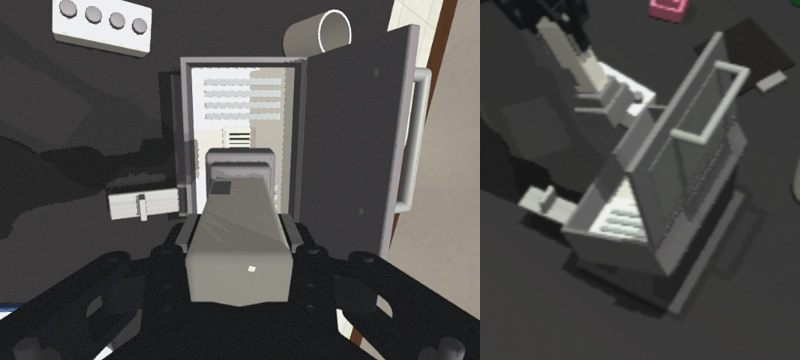

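The wrist view (left) shows the reader hanging straight. The label bars are visible past its hood at about (238,138), and the lid is open. A quick check of the label centre before lowering.

Run:
```python
from lab import *
Q=np.load('w6q.npy');im=np.load('w6_im.npy').astype(int);g=im.sum(2)/3
box=np.zeros(g.shape,bool);box[160:200,285:350]=1
k=box&(g<90)&(abs(Q[...,2]-26)<8);print('bars',k.sum(),np.percentile(Q[k],[2,50,98],axis=0).round(1))
s=im[...,0]-im[...,2]
print(s[160:200:4,255:355:5]);print(Q[180,255:355:10,0].round())
print([ (v,Q[v,318,1].round()) for v in range(160,200,6)])
```

```text
bars 100 [[-16.1  20.8  23. ]
 [ -3.6  24.5  24.5]
 [  8.9  28.3  26.4]]
[[ 1 -2 -3 -3 -4 -4 -3 -4 -4 -3 -4 -2  1 -4 -3 -4 16 17 15 15]
 [ 1 -3 -3 -3 -2 -3 -3 -3 -4 -3 -4 -4 -3 -3 -3 -4 15 15 16 13]
 [ 1 -3 -3 -3 -3 -3 -3 -3 -4 -4 -3 -5 -3 -3 -4 -3 17 16 15 16]
 [ 1  5 -2  1 -4  2  4 -4 -3  1  3  6 12  5  6  8 16 15 16 16]
 [ 1 12 11 10 11 10 12 11 11 20  5  8 11  7  6  7 18 17 13 16]
 [ 0 13 12 12 10 10 10 10 10 14 10  7 10 12 15 11 18 18 17 16]
 [ 4 13 12 12 10 13  9 10 10 14 12  2  2 -2  4 -1 17 17 19 14]
 [-1 11 11 11 11 11 13 10 10 13  7  5  0 11 12 11 16 15 16 17]
 [ 0 14 12 12 11 10 11 12 12 10  6 25 15  4 19 18 21 19 14 17]
 [ 0 12 12 12 10 11 18 20 20 26 10  7  7  4  4  4 15 17 14 13]]
[-68. -60. -50. -39. -29. -18.  -8.   3.  13.  24.]
[(160, np.float64(46.0)), (166, np.float64(40.0)), (172, np.float64(34.0)), (178, np.float64(28.0)), (184, np.float64(22.0)), (190, np.float64(16.0)), (196, np.float64(10.0))]
```

Emit:
{"fn": "carry_out", "kwargs": {"offset": [[1.5,0,0],[2,0,0],[2,-0.1,0],[2,-0.1,0],[1.5,0,0]], "delta_rot": [[0,0,0],[0,0,0],[0,0,0],[0,0.2,-0.2],[0,0,0]]}}

```text
time: 20.23
tool_pos: [0.5406, -0.0588, 0.2447]
tcp_rot: [-0.12, 1.066, 0.205]
wrist_force: [-0.2, -0.1, -1.9]
width: 0.46
```

Emit:
{"fn": "carry_out", "kwargs": {"offset": [[1,0,0],[0.5,0,0],[0,0,0],[0,0,0],[0,0,0]], "delta_rot": [[0,0,0],[0,0,0],[0,0,0],[0,0,0],[0,0,0]]}}

```text
time: 20.65
tool_pos: [0.548, -0.0584, 0.2344]
tcp_rot: [-0.12, 1.063, 0.203]
wrist_force: [0.4, 1.0, -2.9]
width: 0.46
```

Run:
```python
from lab import *
s=read_state();R=Ro.from_rotvec(s['tcp_rot']).as_matrix()
w=RC.T@(s['tool_pos']+R[:,0]*h-O)*1000
print('window in case',w.round(1),'rel label',(w-[-5,-3,26]).round(1),'tilt',np.arccos(-R[:,0]@RC[:,2]),s['wrist_force'].round(1),s['width'])
im,d,K,D,M=cam('scene');X=cloud(d,K,D,M);q=((X-O)@RC*1000).reshape(-1,3)
# hood points: near faces
t=((X-s['tool_pos'])@R).reshape(-1,3)*1000
k=(t[:,0]>55)&(t[:,0]<112)&(abs(t[:,1])<40)&(abs(t[:,2])<40);print(k.sum(),np.percentile(t[k],[2,50,98],axis=0).round(1) if k.sum() else '')
```

```text
window in case [-3.7 -4.7 66. ] rel label [ 1.3 -1.7 40. ] tilt 0.004139829733603422 [ 0.4  1.  -2.9] 0.4599962028939239
167 [[ 55.5 -28.8 -24.5]
 [ 68.4 -20.1  -5. ]
 [101.4  16.2  22.4]]
```

The window is 40 mm above the label, within 2 mm of centre and square to it. I'll go 4 mm closer and hold for over 2 s.

Emit:
{"fn": "carry_out", "kwargs": {"offset": [[0.2,0,0],[0.2,0.1,0],[0,0,0],[0,0,0],[0,0,0]], "delta_rot": [[0,0,0],[0,0,0],[0,0,0],[0,0,0],[0,0,0]]}}

```text
time: 21.12
tool_pos: [0.549, -0.0568, 0.2296]
tcp_rot: [-0.12, 1.065, 0.203]
wrist_force: [-0.2, 0.4, -1.5]
width: 0.462
```

Emit:
{"fn": "carry_out", "kwargs": {"offset": [[0,0,0],[0,0,0],[0,0,0],[0,0,0],[0,0,0]], "delta_rot": [[0,0,0],[0,0,0],[0,0,0],[0,0,0],[0,0,0]]}}

```text
time: 21.53
tool_pos: [0.5491, -0.0568, 0.2296]
tcp_rot: [-0.12, 1.065, 0.203]
wrist_force: [0.4, -0.6, -1.8]
width: 0.465
```

Emit:
{"fn": "carry_out", "kwargs": {"offset": [[0,0,0],[0,0,0],[0,0,0],[0,0,0],[0,0,0]], "delta_rot": [[0,0,0],[0,0,0],[0,0,0],[0,0,0],[0,0,0]]}}

```text
time: 21.95
tool_pos: [0.5491, -0.0568, 0.2296]
tcp_rot: [-0.12, 1.065, 0.203]
wrist_force: [-0.6, -0.4, -2.0]
width: 0.464
```

Emit:
{"fn": "carry_out", "kwargs": {"offset": [[0,0,0],[0,0,0],[0,0,0],[0,0,0],[0,0,0]], "delta_rot": [[0,0,0],[0,0,0],[0,0,0],[0,0,0],[0,0,0]]}}

```text
time: 22.37
tool_pos: [0.5491, -0.0568, 0.2296]
tcp_rot: [-0.12, 1.065, 0.203]
wrist_force: [0.0, 0.2, -1.6]
width: 0.464
```

Emit:
{"fn": "carry_out", "kwargs": {"offset": [[0,0,0],[0,0,0],[0,0,0],[0,0,0],[0,0,0]], "delta_rot": [[0,0,0],[0,0,0],[0,0,0],[0,0,0],[0,0,0]]}}

```text
time: 22.78
tool_pos: [0.5491, -0.0568, 0.2296]
tcp_rot: [-0.12, 1.065, 0.203]
wrist_force: [0.1, -0.2, -1.6]
width: 0.464
```

Emit:
{"fn": "carry_out", "kwargs": {"offset": [[0,0,0],[0,0,0],[0,0,0],[0,0,0],[0,0,0]], "delta_rot": [[0,0,0],[0,0,0],[0,0,0],[0,0,0],[0,0,0]]}}

```text
time: 23.2
tool_pos: [0.5491, -0.0568, 0.2296]
tcp_rot: [-0.12, 1.065, 0.203]
wrist_force: [-0.3, 0.4, -1.5]
width: 0.464
```

Emit:
{"fn": "carry_out", "kwargs": {"offset": [[0,0,0],[0,0,0],[0,0,0],[0,0,0],[0,0,0]], "delta_rot": [[0,0,0],[0,0,0],[0,0,0],[0,0,0],[0,0,0]]}}

```text
time: 23.62
tool_pos: [0.5491, -0.0569, 0.2296]
tcp_rot: [-0.12, 1.065, 0.203]
wrist_force: [-0.7, 0.7, -2.1]
width: 0.46
```

Emit:
{"fn": "carry_out", "kwargs": {"offset": [[-1,0,0],[-2,0,0],[-2.5,0,0],[-2.5,0,0],[-2.5,0,0]], "delta_rot": [[0,0,0],[0,0,0],[0,0,0],[0,0,0],[0,0,0]]}}

```text
time: 24.03
tool_pos: [0.4989, -0.0682, 0.3231]
tcp_rot: [-0.12, 1.065, 0.203]
wrist_force: [0.1, 0.1, -1.6]
width: 0.458
```

Run:
```python
from lab import *
g=np.load('grasp.npz');R0=Ro.from_rotvec(g['r'])
s=read_state();print(s['tool_pos'].round(4),s['width'],s['wrist_force'].round(1))
e=plan([(g['p']+[0,0,.21],R0)],vmax=2)
# pad from the top picture (reader was standing): dark pad vs bench
im=np.load('t5_im.npy');im2,d,K,D,M=cam('top');X=cloud(d,K,D,M);gg=cv2.blur(im2.sum(2).astype(float)/3,(3,3))
v0,v1,u0,u1=205,270,190,255;sub=gg[v0:v1,u0:u1];print(sub[::5,::5].astype(int))
```

```text
[ 0.4989 -0.0682  0.3231] 0.45793371305553837 [ 0.1  0.1 -1.6]
offset [[0.26, 1.87, 0.47], [0.24, 1.88, 0.44], [0.22, 1.89, 0.41], [0.2, 1.9, 0.37], [0.18, 1.91, 0.34]] 
   rot [[1.21, 1.51, -0.31], [1.21, 1.51, -0.31], [1.21, 1.51, -0.31], [1.21, 1.51, -0.31], [1.21, 1.51, -0.31]]
offset [[0.16, 1.91, 0.3], [0.14, 1.92, 0.27], [0.13, 1.93, 0.23], [0.11, 1.93, 0.19], [0.1, 1.94, 0.15]] 
   rot [[1.21, 1.51, -0.31], [1.21, 1.51, -0.31], [1.21, 1.51, -0.31], [1.21, 1.51, -0.31], [1.21, 1.51, -0.31]]
offset [[0.08, 1.94, 0.11], [0.07, 1.94, 0.08], [0.06, 1.94, 0.04], [0.05, 1.94, -0.01], [0.04, 1.95, -0.04]] 
   rot [[1.21, 1.5, -0.31], [1.21, 1.51, -0.31], [1.21, 1.5, -0.31], [1.2, 1.51, -0.31], [1.21, 1.5, -0.31]]
offset [[0.03, 1.94, -0.08], [0.02, 1.94, -0.13], [0.01, 1.94, -0.17], [-0.0, 1.93, -0.2], [0, 0, 0]] 
   rot [[1.2, 1.51, -0.31], [1.21, 1.5, -0.32], [1.2, 1.51, -0.31], [1.21, 1.5, -0.32], [0, 0, 0]]
end [0.5201 0.3007 0.3225]
[[ 58  58  59  59  58  59  61  60  58  60  58  58  59]
 [ 59  59  59  58  58  58 145 142 103  71  59  60  58]
 [ 58  58  57  54  47  50 118 153 166 131  59  58  60]
 [ 57  58  59  49  47  47  46  46  56  58  53  57  60]
 [ 58  57  57  46  47  46  45  48  45  46  46  47  60]
 [ 59  57  55  47  45  44  44  45  47  46  47  52  59]
 [ 57  57  49  45  45  45  44  45  47  47  48  55  57]
 [ 56  57  47  46  45  45  46  45  45  46  45  59  59]
 [ 56  56  45  45  46  45  44  45  45  45  47  59  57]
 [ 56  52  45  45  45  45  46  45  45  44  53  58  58]
 [ 55  57  52  49  45  46  46  46  47  45  57  59  59]
 [ 56  56  57  57  56  56  52  48  48  47  58  59  59]
 [ 57  56  58  57  57  56  58  57  56  56  58  57  60]]
```

Emit:
{"fn": "carry_out", "kwargs": {"offset": [[0.25,1.9,0.45],[0.25,1.9,0.45],[0.2,1.9,0.4],[0.2,1.9,0.35],[0.2,1.9,0.35]], "delta_rot": [[1.2,1.5,-0.3],[1.2,1.5,-0.3],[1.2,1.5,-0.3],[1.2,1.5,-0.3],[1.2,1.5,-0.3]]}}

```text
time: 24.5
tool_pos: [0.5048, 0.0303, 0.322]
tcp_rot: [-0.052, 1.201, 0.116]
wrist_force: [0.5, -0.0, -2.0]
width: 0.464
```

Emit:
{"fn": "carry_out", "kwargs": {"offset": [[0.15,1.9,0.3],[0.15,1.9,0.25],[0.1,1.9,0.25],[0.1,1.9,0.2],[0.1,1.9,0.15]], "delta_rot": [[1.2,1.5,-0.3],[1.2,1.5,-0.3],[1.2,1.5,-0.3],[1.2,1.5,-0.3],[1.2,1.5,-0.3]]}}

```text
time: 24.92
tool_pos: [0.5105, 0.1265, 0.3222]
tcp_rot: [0.016, 1.335, 0.027]
wrist_force: [-0.6, 0.1, -2.6]
width: 0.458
```

Emit:
{"fn": "carry_out", "kwargs": {"offset": [[0.1,1.9,0.1],[0.1,1.9,0.1],[0.05,1.9,0.05],[0,1.9,0],[0,1.9,0]], "delta_rot": [[1.2,1.5,-0.3],[1.2,1.5,-0.3],[1.2,1.5,-0.3],[1.2,1.5,-0.3],[1.2,1.5,-0.3]]}}

```text
time: 25.33
tool_pos: [0.5165, 0.2214, 0.3225]
tcp_rot: [0.087, 1.467, -0.065]
wrist_force: [0.1, -0.7, -2.6]
width: 0.463
```

Emit:
{"fn": "carry_out", "kwargs": {"offset": [[0,1.9,-0.1],[0,1.9,-0.1],[0,1.9,-0.2],[0,1.9,-0.2],[0,0,0]], "delta_rot": [[1.2,1.5,-0.3],[1.2,1.5,-0.3],[1.2,1.5,-0.3],[1.2,1.5,-0.3],[0,0,0]]}}

```text
time: 25.75
tool_pos: [0.521, 0.2997, 0.3224]
tcp_rot: [0.145, 1.571, -0.137]
wrist_force: [0.8, 0.1, -1.9]
width: 0.461
```

Emit:
{"fn": "carry_out", "kwargs": {"offset": [[0,0,0],[0,0,0],[0,0,0],[0,0,0],[0,0,0]], "delta_rot": [[0,0,0],[0,0,0],[0,0,0],[0,0,0],[0,0,0]]}}

```text
time: 26.17
tool_pos: [0.5202, 0.2956, 0.3233]
tcp_rot: [0.145, 1.569, -0.14]
wrist_force: [-0.6, 0.3, -2.7]
width: 0.462
```

Run:
```python
from lab import *
g=np.load('grasp.npz');R0=Ro.from_rotvec(g['r'])
s=read_state();print(s['tool_pos'].round(4),s['width'],s['wrist_force'].round(1))
W=np.load('top.npy')
# pad corners by hand-free threshold in a fresh scene view is blocked; use reader start
T=tool(DN,R0.as_matrix()[:,2])
e=plan([(np.array([.5203,.3009,g['p'][2]+.015]),T)],vmax=3)
im,d,K,D,M=cam('wrist');X=cloud(d,K,D,M);Rt=Ro.from_rotvec(s['tcp_rot']).as_matrix()
t=((X-s['tool_pos'])@Rt).reshape(-1,3)*1000
k=(t[:,0]>70)&(t[:,0]<112)&(abs(t[:,1])<45)&(abs(t[:,2])<45);print('hood',k.sum(),np.percentile(t[k],[2,50,98],axis=0).round(1))
gg=cv2.blur(im.sum(2).astype(float)/3,(3,3));a=X.reshape(-1,3);f=gg.reshape(-1)
k=(abs(a[:,0]-.52)<.1)&(abs(a[:,1]-.3)<.1)&(a[:,2]<.012)&(a[:,2]>-.005)
print('pad z hist',np.percentile(a[k][:,2],[5,50,95]).round(4))
k2=k&(a[:,2]>.0035);print(cv2.minAreaRect((a[k2][:,:2]*1000).astype(np.float32)),k2.sum())
```

```text
[0.5202 0.2956 0.3233] 0.4620534886811866 [-0.6  0.3 -2.7]
offset [[2.8, 0.07, -0.0], [2.8, 0.07, -0.01], [2.8, 0.07, -0.01], [2.79, 0.07, -0.01], [2.8, 0.07, -0.01]] 
   rot [[0.02, -0.02, -0.02], [0.02, -0.03, -0.02], [0.02, -0.02, -0.02], [0.02, -0.03, -0.02], [0.02, -0.02, -0.02]]
offset [[2.79, 0.07, -0.01], [2.8, 0.07, -0.01], [0, 0, 0], [0, 0, 0], [0, 0, 0]] 
   rot [[0.02, -0.03, -0.02], [0.02, -0.02, -0.02], [0, 0, 0], [0, 0, 0], [0, 0, 0]]
end [0.5203 0.3009 0.1275]
hood 2346 [[ 71.5  -2.5 -26.4]
 [ 78.1  26.4   1.1]
 [102.   30.6  28.3]]
pad z hist [-0.0021 -0.0002  0.0065]
((528.2279663085938, 301.80621337890625), (118.24494934082031, 139.9119873046875), 76.07088470458984) 6188
```

Emit:
{"fn": "carry_out", "kwargs": {"offset": [[2.5,0.1,0],[3,0.1,0],[3,0.1,0],[3,0.1,0],[2.5,0.1,0]], "delta_rot": [[0,0,0],[0,0,0],[0,0,0],[0,0,0],[0,0,0]]}}

```text
time: 26.63
tool_pos: [0.5201, 0.3009, 0.181]
tcp_rot: [0.144, 1.57, -0.141]
wrist_force: [1.0, -0.4, -2.3]
width: 0.461
```

Emit:
{"fn": "carry_out", "kwargs": {"offset": [[2,0,0],[1.5,0,0],[1,0,0],[0.8,0,0],[0.3,0,0]], "delta_rot": [[0,0,0],[0,0,0],[0,0,0],[0,0,0],[0,0,0]]}}

```text
time: 27.05
tool_pos: [0.5202, 0.3014, 0.1261]
tcp_rot: [0.144, 1.57, -0.141]
wrist_force: [0.5, -0.4, -2.6]
width: 0.462
```

Emit:
{"fn": "carry_out", "kwargs": {"offset": [[0,0,0],[0,0,0],[0,0,0],[0,0,0],[0,0,0]], "delta_rot": [[0,0,0],[0,0,0],[0,0,0],[0,0,0],[0,0,0]]}}

```text
time: 27.47
tool_pos: [0.5212, 0.3021, 0.128]
tcp_rot: [0.145, 1.568, -0.139]
wrist_force: [0.1, -0.1, -2.3]
width: 0.464
```

Emit:
{"fn": "carry_out", "kwargs": {"offset": [[0.3,0,0],[0.3,0,0],[0.3,0,0],[0.25,0,0],[0.2,0,0]], "delta_rot": [[0,0,0],[0,0,0],[0,0,0],[0,0,0],[0,0,0]]}}

```text
time: 27.88
tool_pos: [0.5202, 0.3016, 0.1127]
tcp_rot: [0.144, 1.57, -0.141]
wrist_force: [-0.7, -0.1, -2.7]
width: 0.466
```

Emit:
{"fn": "carry_out", "kwargs": {"offset": [[0.1,0,0],[0.1,0,0],[0,0,0],[0,0,0],[0,0,0]], "delta_rot": [[0,0,0],[0,0,0],[0,0,0],[0,0,0],[0,0,0]]}}

```text
time: 28.3
tool_pos: [0.5204, 0.3019, 0.1125]
tcp_rot: [0.144, 1.57, -0.14]
wrist_force: [-3.4, -0.5, 5.6]
width: 0.465
```

Contact: the force swung from −2.7 to +5.6 N at the original grasp height. Releasing and backing off.

Emit:
{"fn": "carry_out", "kwargs": {"offset": [[0,0,0],[0,0,0],[0,0,0],[0,0,0],[0,0,0]], "delta_rot": [[0,0,0],[0,0,0],[0,0,0],[0,0,0],[0,0,0]], "fingers": 0.6}}

```text
time: 28.72
tool_pos: [0.5206, 0.3018, 0.1114]
tcp_rot: [0.144, 1.569, -0.14]
wrist_force: [-1.1, -0.2, 0.2]
width: 0.8
```

Emit:
{"fn": "carry_out", "kwargs": {"offset": [[-1.5,0,0],[-2.5,0,0],[-3,0,0],[-3,0,0],[-3,0,0]], "delta_rot": [[0,0,0],[0,0,0],[0,0,0],[0,0,0],[0,0,0]]}}

```text
time: 29.13
tool_pos: [0.5207, 0.3012, 0.2424]
tcp_rot: [0.144, 1.57, -0.14]
wrist_force: [0.9, 1.5, 0.7]
width: 0.799
```

Emit:
{"fn": "carry_out", "kwargs": {"offset": [[-2,0,-2],[-2,0,-2],[0,0,0],[0,0,0],[0,0,0]], "delta_rot": [[0,0,0],[0,0,0],[0,0,0],[0,0,0],[0,0,0]]}}

```text
time: 29.55
tool_pos: [0.4817, 0.3083, 0.2808]
tcp_rot: [0.143, 1.57, -0.14]
wrist_force: [-0.7, -0.1, -0.2]
width: 0.802
```

Run:
```python
from lab import *
s=read_state();print(s['time'],s['tool_pos'].round(4),s['wrist_force'].round(1))
im,d,K,D,M=cam('wrist');im2,d2,K2,D2,M2=cam('scene')
save('v7',np.hstack([cv2.resize(im,(400,300)),cv2.resize(im2[140:340,240:440],(400,300))]))
a=cloud(d,K,D,M).reshape(-1,3);k=(abs(a[:,0]-.52)<.05)&(abs(a[:,1]-.3)<.05)&(a[:,2]>.159)&(a[:,2]<.172)
print('grip top',a[k].mean(0).round(4),cv2.minAreaRect((a[k][:,:2]*1000).astype(np.float32)))
q=(cloud(d2,K2,D2,M2)-O)@RC*1000;Q=q[190:330,290:400].reshape(-1,3)
L=Q[(abs(Q[:,1]+30)<80)&(Q[:,2]>85)&(Q[:,2]<190)&(Q[:,0]>55)&(Q[:,0]<160)]
for _ in range(6):
    n=np.linalg.svd(L-L.mean(0))[2][2]; L=L[abs((L-L.mean(0))@n)<4]
n*=np.sign(n[0]);print('lid angle',np.arctan2(n[0],n[2]))
Q=q.reshape(-1,3);L=Q[(abs(Q[:,1]+70)<16)&(Q[:,0]<-100)&(Q[:,0]>-185)&(Q[:,2]>35)&(Q[:,2]<80)]
for _ in range(5):
    f=np.polyfit(L[:,0],L[:,2],1);L=L[abs(np.polyval(f,L[:,0])-L[:,2])<5]
print('lever angle',np.pi/2-np.arctan(-f[0]),len(L))
```

```text
29.55 [0.4817 0.3083 0.2808] [-0.7 -0.1 -0.2]
grip top [0.5213 0.3057 0.1644] ((521.601318359375, 304.5956726074219), (26.40927505493164, 40.07758712768555), 79.32908630371094)
lid angle 1.8582097317426989
lever angle 1.3410111315394038 95
```

View pics/v7.png

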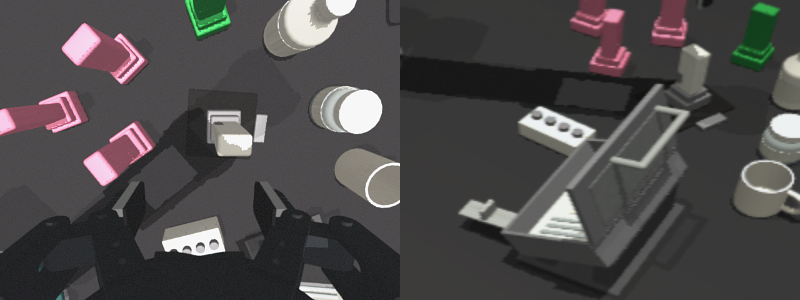

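The reader stands upright on its pad (left (230,135), right (690,75)). The lid is open, the lever is down and the bystanders are where they were. Handing in.

```bash
python3 -c "
from workcell import *
print(finish_job())"
```

```text
the job is handed in; nothing more can be done
None
```

The job is done and handed in at about 29.6 s of the 72 s limit; the hand-in itself gave no verdict.

- **Latch:** I swung the lever down with closed fingers until the force rose to about 19 N at its stop. The final depth-image reading was 1.34 rad, above the 1.2 rad stop. That is a rough fit to few points, but it is clearly past the 1.0 rad required.
- **Lid:** I raised it by the bar until it stopped moving, at about 21 N. The final plane fit gave 1.86 rad against the nominal 1.83. During the swing the bar's radius came out 6 to 8 mm larger than stated. I took that as small grip or hinge-position error and corrected by force.
- **Reading:** I held the reader still for about 2.5 s. The window was about 36 mm above the label, within about 3 mm of its centre by my estimate. It was about 0.004 rad from square, assuming the reader did not slip in the grip. My two readings of the label centre differed by about 2.5 mm, and I aimed between them.
- **Reader back on its pad:** It touched down at about 6 N, at the height I had picked it up from. The last wrist image showed the grip top within about 2 mm of where it started, at the same yaw, upright, with the fingers clear.
- **Bystanders and look-alikes:** None looked moved in the last picture, though I did not measure them.

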